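# Walk the die block round to the fence

## Task

The heavy aluminium die block stands askew in front of the steel fence: push it round by its corners until the face with the two grooves looks squarely at the fence while still standing clear of it. Then slide it straight up flush against the fence, with the middle of that face at the fence's upright pin, and draw the hand back. Only push it with the fingers, never lift or tip it, and leave everything else where it stands.

Things in the scene. Friction and masses are not known exactly. Their poses are not given: they have to be found in the camera images.
- block: plain aluminium block, 90 (its x) by 112 (its y) by 34 high, 0.8 to 1.0 kg, loose on the table. Origin: centre of its underside; z up. Its +x side is the grooved face: two upright slots 12 wide, 16 deep, centred 25 either side of the middle; other sides plain, dark inlay on top. At the start its +x is turned about 35 to 75 degrees counter-clockwise (seen from above) from the fence's +x
- block_face (a point): point at the middle of the block's grooved face, at the foot: 45 mm from the block's origin along its +x; same axes as the block
- fence: steel fence fixed to the table, 260 long, 22 high, 18 thick with a 5 high foot behind. Origin: on its front face (robot side), at the foot, mid-length; x into the fence, away from the block, y along it, z up. A pin 12 across rises at mid-length (x 9, y 0) to 56. Block flush and centred: axes parallel, block origin at fence x -45, y 0; at the start at x -170 to -145, y -60 to 60
- wheel: model car wheel with black tyre lying flat, 64 across, 26 high, beside the left part of the work area (a bystander; origin at the centre of its underside)
- motor: small steel electric motor standing upright, 36 across, 52 high with a 12 shaft on top, beside the right part of the work area (a bystander; origin at the centre of its underside)
- damper: small shock absorber lying behind the fence, 84 long, 18 wide and high (a bystander; origin at the centre of its underside)
- jar: small glass paint jar with white lid standing behind the fence, 34 across, 42 high (a bystander; origin at the centre of its underside)
- bottle: upright clear drinking bottle, 62 across, 200 high, on the left (a bystander; origin at the centre of its underside)
- wrench: flat steel wrench lying on the right near side, 150 long (a bystander; origin at the centre of its underside)
Mind the look-alikes: they are no part of the job. Several things have the shape of the block; the one meant has the colours described above.

How it is judged:
By the outcome, as a careful person would: the job done as asked, in the order asked, and still so for the second after the job is handed in, with the robot touching nothing.
It also fails if it takes over 72 s, if anything falls off the work surface, if the arm or the gripper's body presses on something with over 40 N, if the wrist force passes 120 N, or if a joint passes its speed limit or range.

## Robot

A 6-joint arm with a two-finger parallel gripper is mounted at the origin on the work surface. World frame = base frame: x ahead of the robot, y to its left, z up, the work surface at z = 0. Lengths are in m, angles in rad, forces in N, time in s.
With the tool pointing down it reaches from about 0.375 to 0.925 m from the base axis. Payload 5.7 kg.
Tool frame: the origin (TCP) lies at the centre of the arm's flange, where the gripper is bolted on; the fingertips stand 173 mm ahead of it and the grasp point (between the pads) lies 155 mm ahead of it (robot.tips_ahead is the distance from the TCP to the fingertips, in m); z points along the fingers, y is the direction in which the jaws open and shut (so a half turn about z gives the same grasp; the last joint's range is limited). The gripper opens to 85 mm and grips with 20 to 120 N. Pads are 22 mm wide; open, the fingers measure 114 mm over their backs; the gripper's body (76 mm by 85 mm) begins 54 mm behind the grasp point. The pads swing forward as they close: fully open they stand 13 mm farther back than shut.
Start: joints at [-1.459, 0.359, 1.51, -0, 1.272, -0.115], TCP at [0.135, -0.585, 0.405] pointing down, gripper open.
Joint ranges: [-2.97, 2.97], [-1.01, 2.36], [0.21, 2.38], [-0.96, 4.11], [0.2, 2.71], [-2.98, 2.98]. Speed limits (rad/s): [2.39, 2.39, 3.14, 3.14, 3.14, 3.14].

## Interface

Orientations are given as a unit quaternion [x, y, z, w].
In Python, from workcell import robot gives the robot as it stands. The module is installed in compiled form; this text tells all that it offers.
- The arm moves only by the tool move_arm, never from a script. Its argument "plan" is a list of rows, each a list of 3 entries, a list of its own where there are three numbers: the finger opening in mm, from 0 to 85.4, then the shift along the tool's x, y, z in mm, then the turn about the tool's z in degrees. In form: [[jaw, [dx, dy, dz], twist], ...]. A call has exactly 10 rows; each row is the pose to reach, as a shift and turn from the pose commanded when the call began, along the tool's axes at that moment; what a row does not reach only later rows make up. A row lasts 1/12 s, in which the tool goes at most 41.7 mm and 7.16 degrees, less where a joint would pass 70% of its speed; a pose out of reach is approached as far as the arm can. A call with a gripper value outside its range is refused whole. The fingers move at their own pace and stop on an object; "force" is the grip in N (left out, the last holds). Time passes only in rows, so rows that repeat a pose let the fingers close, or fill a call up. It gives the time, the measured TCP pose, the force and the opening at its end, in the units of the state.
- robot.get_obs(): the state, without advancing time (a new reading comes with each control period).
- robot.camera(name): name is "scene" or "top" or "wrist"; returns a dict with "pixels" (384x512x3 uint8, red, green, blue), "camera_matrix" (3x3 intrinsics, pixels), "R" (3x3) and "t" (3): a world point X has camera coordinates R X + t; the wrist camera has in their place "T_tool_cam" (4x4, takes a point from camera to tool coordinates, whose origin is the TCP and whose axes are the flange's). Camera axes: x right, y down, z forward; pixel columns grow to the right and rows downward; lengths in m; the calibration is good to about 2 mm. A picture is of the moment at which its call begins: read the wrist's pose just before it. There is no depth.
- robot.close_job(): hands the job in, once; it reports no verdict.
The state is a dict: "t": time; "q": joint angles; "joint_vel": joint speeds; "tau": joint torques, N m; "tcp_pos": TCP position; "ee_rot": TCP orientation; "ft_force": force on the tool from outside, world axes, zero at the start; "moment": the same for the moment, N m; "gripper_width": finger opening in m.
Only numpy, scipy, OpenCV 4.12 (cv2) and the standard library are available. Lean on these libraries where they do the work, as an engineer would, in place of code of your own. Each camera call takes 0.05 s, during which the arm holds its last target.

## Working session

There is one attempt and no reset: what is moved stays moved. The work goes in short steps, Python scripts to look and compute and a tool call to move; the robot and the scene stay as the last step left them, time stands still between calls to the robot, and variables do not carry over. Pictures are saved under pics/ and viewed, and the job is handed in when it is done.

Besides the shell and the picture viewer there is one more tool, called after "Call:" as a command line: name --argument value ..., lists and objects as JSON in quotes. move_arm: Moves the arm, as the interface text tells. Its arguments: {"type":"object","properties":{"plan":{"type":"array","items":{"type":"array"}},"force":{"type":"number"}},"required":["plan"]}

```bash
mkdir -p pics; python3 - <<'E'
from workcell import robot
import cv2,numpy as np,pickle
o=robot.get_obs();print(o['t'],o['tcp_pos'],o['ee_rot'],o['gripper_width'],robot.tips_ahead)
for n in ['scene','top']:
    c=robot.camera(n);pickle.dump(c,open(n+'0.pkl','wb'))
    cv2.imwrite(f'pics/{n}0.png',cv2.resize(c['pixels'][:,:,::-1],(800,600),interpolation=cv2.INTER_CUBIC))
    print(n,c['camera_matrix'],-c['R'].T@c['t'],c['R'])
E
```

```text
0.0 [ 0.13486518 -0.58426331  0.40383763] [ 9.93578483e-01  1.13141108e-01  5.74600368e-06 -9.42394502e-04] 0.08515990169543407 0.1734
scene [[447.24257191   0.         251.19908536]
 [  0.         447.24257191 188.92381718]
 [  0.           0.           1.        ]] [1.52217536 0.19636941 0.77972391] [[-0.19087698  0.98148273 -0.01605072]
 [ 0.59557892  0.10279837 -0.79669206]
 [-0.78028951 -0.16162964 -0.60417227]]
top [[460.53845949   0.         263.1340992 ]
 [  0.         460.53845949 195.88926097]
 [  0.           0.           1.        ]] [0.50159249 0.02721293 1.38833177] [[ 6.82882438e-03 -9.99976279e-01  8.98803276e-04]
 [-9.97314763e-01 -6.87618292e-03 -7.29107723e-02]
 [ 7.29152231e-02 -3.98494917e-04 -9.97338063e-01]]
```

View pics/scene0.png

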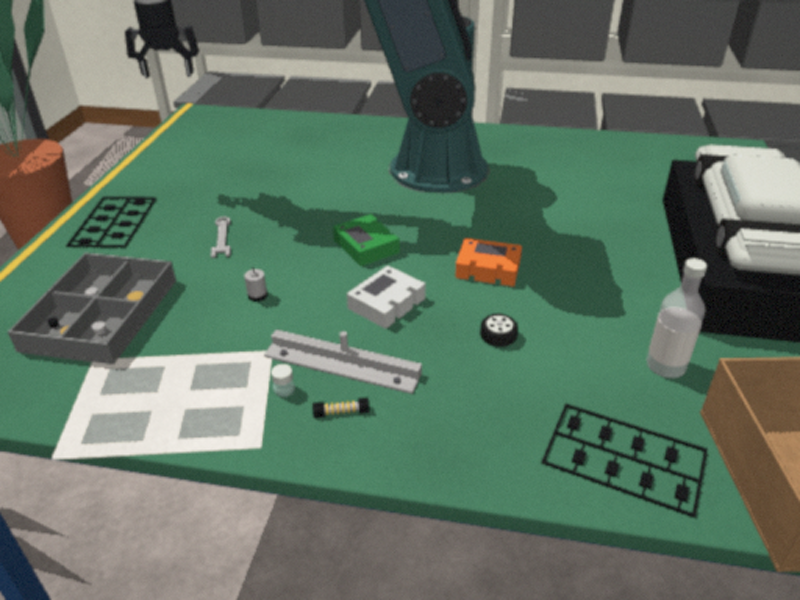

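View pics/top0.png

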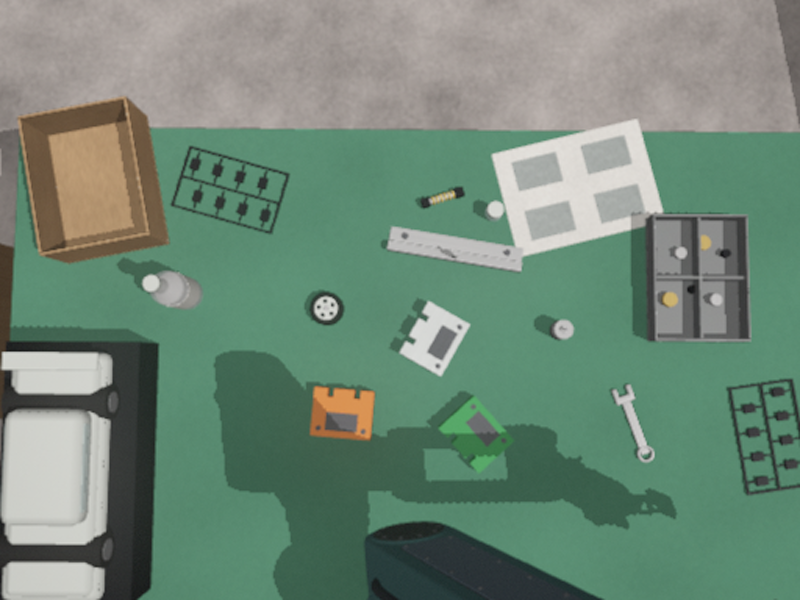

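The pieces shaped like the block in the top view are the bare aluminium one at (435,338), the orange at (342,413) and the green at (475,433). The description fits the aluminium one, with grooves facing up-left. Next I take a close crop and measure.

```bash
cat > h.py <<'E'
import numpy as np,cv2
def ray(c,u,v,z):
    K=c['camera_matrix'];R=c['R'];t=c['t']
    C=-R.T@t; d=R.T@np.linalg.inv(K)@np.array([u,v,1.0])
    return C+d*(z-C[2])/d[2]
def proj(c,X):
    p=c['camera_matrix']@(c['R']@np.asarray(X,float)+c['t']);return p[:2]/p[2]
E
python3 - <<'E'
import pickle,cv2
c=pickle.load(open('top0.pkl','rb'));im=c['pixels'][:,:,::-1]
cv2.imwrite('pics/crop0.png',cv2.resize(im[135:250,190:370],None,fx=4.4,fy=4.4,interpolation=cv2.INTER_CUBIC))
E
```

```text
(no output)
```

View pics/crop0.png

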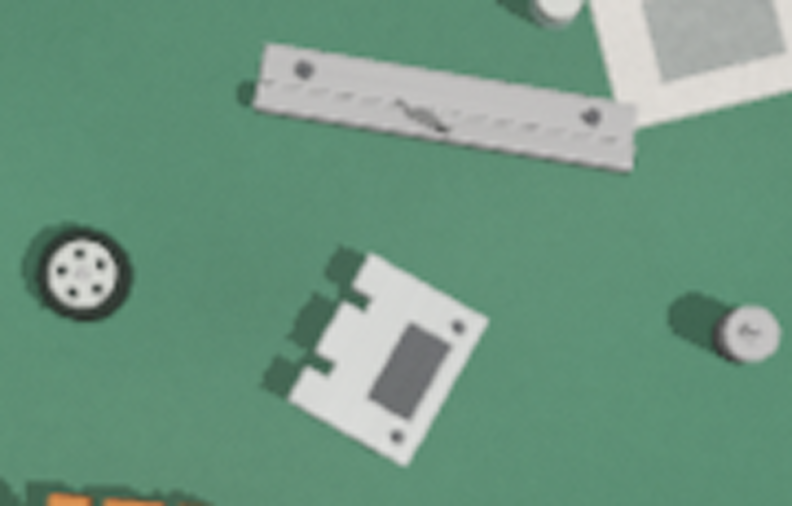

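Confirmed: aluminium block, grooves facing left, dark inlay on top at crop (410,370), with the fence above it. Now measuring.

```bash
cat >> h.py <<'E'
def boxpose(c,hint=None,near=None):
    im=c['pixels'];hsv=cv2.cvtColor(im,cv2.COLOR_RGB2HSV)
    m=((hsv[...,1]<50)&(hsv[...,2]>105)).astype(np.uint8)
    n,l,s,ce=cv2.connectedComponentsWithStats(m)
    out=[]
    for i in range(1,n):
        if s[i,4]<250: continue
        if not(150<ce[i][0]<400 and 110<ce[i][1]<330): continue
        out.append((i,s[i],ce[i]))
    return m,l,out
def subpix_top(c,l,i,z):
    cs,_=cv2.findContours((l==i).astype(np.uint8),cv2.RETR_EXTERNAL,cv2.CHAIN_APPROX_NONE)
    k=max(cs,key=cv2.contourArea)[:,0,:].astype(float)
    P=np.array([ray(c,u,v,z)[:2] for u,v in k])
    r=cv2.minAreaRect((P*1000).astype(np.float32))
    return P,r,cv2.boxPoints(r)
E
python3 - <<'E'
import pickle
from h import *
c=pickle.load(open('top0.pkl','rb'))
m,l,out=boxpose(c)
for i,s,ce in out:
    print(i,s,ce)
    for z in (.034,.022):
        P,r,b=subpix_top(c,l,i,z);print(z,r,b.round(1).tolist())
hsv=cv2.cvtColor(c['pixels'],cv2.COLOR_RGB2HSV)
for col in (260,290,320): print(col,[tuple(int(a) for a in hsv[r,col]) for r in range(143,176)])
E
```

```text
17 [ 255  192   46   49 1219] [277.94749795 216.51517637]
0.034 ((540.6356201171875, -16.45025634765625), (93.3754653930664, 115.2328872680664), 60.79273986816406) [[467.6000061035156, -29.100000381469727], [568.0999755859375, -85.30000305175781], [613.7000122070312, -3.799999952316284], [513.0999755859375, 52.400001525878906]]
0.022 ((540.9815063476562, -16.837158203125), (94.20280456542969, 116.2538833618164), 60.7927360534668) [[467.29998779296875, -29.600000381469727], [568.7000122070312, -86.30000305175781], [614.7000122070312, -4.099999904632568], [513.2000122070312, 52.599998474121094]]
260 [(74, 90, 141), (75, 88, 142), (74, 89, 143), (67, 13, 171), (15, 3, 188), (15, 3, 185), (0, 0, 155), (120, 2, 123), (90, 4, 125), (0, 0, 154), (15, 3, 183), (20, 4, 194), (30, 3, 184), (20, 4, 185), (15, 3, 190), (0, 3, 192), (20, 4, 191), (20, 4, 193), (30, 3, 152), (72, 64, 115), (74, 86, 137), (74, 87, 143), (74, 87, 143), (75, 87, 143), (74, 89, 144), (74, 88, 145), (74, 90, 145), (75, 87, 143), (75, 89, 141), (75, 89, 141), (74, 90, 142), (74, 89, 144), (74, 88, 142)]
290 [(74, 88, 13
[... 247 characters left out ...]
, (20, 4, 186), (30, 3, 176), (30, 4, 138), (50, 8, 98), (15, 3, 166), (15, 3, 147), (73, 59, 116), (74, 82, 137), (74, 89, 140), (74, 86, 142), (75, 88, 142), (74, 89, 141), (74, 86, 142), (74, 86, 142), (75, 86, 145)]
320 [(74, 87, 141), (74, 87, 140), (75, 89, 141), (75, 86, 140), (74, 87, 140), (74, 86, 140), (74, 89, 138), (74, 85, 141), (74, 83, 141), (73, 84, 142), (74, 87, 141), (74, 86, 140), (74, 86, 140), (69, 15, 169), (15, 3, 186), (15, 3, 191), (15, 3, 192), (0, 1, 192), (0, 1, 191), (30, 3, 193), (15, 3, 193), (10, 4, 193), (15, 3, 184), (30, 3, 183), (15, 3, 188), (0, 3, 189), (15, 3, 191), (30, 1, 195), (0, 2, 152), (72, 59, 117), (74, 84, 140), (74, 87, 143), (74, 89, 144)]
```

```bash
python3 - <<'E'
import pickle
from h import *
c=pickle.load(open('top0.pkl','rb'))
hsv=cv2.cvtColor(c['pixels'],cv2.COLOR_RGB2HSV).astype(float);S=hsv[...,1];V=hsv[...,2]
pts=[];top=[]
for col in range(256,328,2):
    r=int(158+(col-256)*0.16)
    r0=r-3
    while S[r0,col]<45:r0+=1
    pts.append((col,r0-1+(45-S[r0-1,col])/(S[r0,col]-S[r0-1,col])))
P=np.array([ray(c,u,v,0.0)[:2] for u,v in pts])
a=np.polyfit(P[:,1],P[:,0],1);print('foot line',a,np.degrees(np.arctan(a[0])),np.std(P[:,0]-np.polyval(a,P[:,1])))
# x=a y+b ; normal (away)= (1,-a)/n  yaw = atan2(-a,1)
yaw=np.arctan2(-a[0],1);n=np.array([np.cos(yaw),np.sin(yaw)]);t=np.array([-n[1],n[0]])
P0=np.array([np.polyval(a,-0.04),-0.04])
for d in (0.004,0.006,.012,.014):
    L=[]
    for s in np.arange(-0.2,0.2,0.0005):
        w=P0+n*d+t*s
        u,v=proj(c,[*w,0.022]);L.append((s,cv2.remap(S.astype(np.float32),np.float32([[u]]),np.float32([[v]]),1)[0,0]))
    L=np.array(L);mm=L[:,1]<45
    i=np.argmin(abs(L[:,0]));lo=i
    while mm[lo]:lo-=1
    hi=i
    while mm[hi]:hi+=1
    print(d,L[lo,0],L[hi,0],L[hi,0]-L[lo,0],'mid',P0+t*(L[lo,0]+L[hi,0])/2)
print('yaw',np.degrees(yaw))
# scene view check
c2=pickle.load(open('scene0.pkl','rb'))
mid=P0+t*(L[lo,0]+L[hi,0])/2
R=lambda p:(np.array(proj(c2,p))*800/512).round(1)
print('scene proj pin top',R([*(mid+n*.009),.056]),'fence ends',R([*(mid+t*.13+n*0.0),.022]),R([*(mid-t*.13),.022]))
yb=np.radians(60.8);X=np.array([np.cos(yb),np.sin(yb)]);Y=np.array([-X[1],X[0]]);cb=np.array([.5406,-.0165])
for sx in(-1,1):
  for sy in (-1,1): print(sx,sy,R([*(cb+sx*.045*X+sy*.056*Y),.034]))
dlt=cb-mid;print('block in fence',dlt@n,dlt@t,60.8-np.degrees(yaw))
im=cv2.resize(c2['pixels'][:,:,::-1],(800,600),interpolation=cv2.INTER_CUBIC)
for p in [[*(mid+n*.009),.056],[*(mid+t*.13),.022],[*(mid-t*.13),.022]]+[[*(cb+sx*.045*X+sy*.056*Y),.034] for sx in(-1,1) for sy in (-1,1)]:
    u,v=R(p);cv2.drawMarker(im,(int(u),int(v)),(0,0,255),cv2.MARKER_CROSS,8,1)
cv2.imwrite('pics/chk0.png',cv2.resize(im[200:420,220:560],None,fx=2.3,fy=2.3))
E
```

```text
foot line [0.16089419 0.70057264] 9.140224303753877 0.00045850082581181165
0.004 -0.14449999999999996 0.11850000000000027 0.26300000000000023 mid [ 0.69207181 -0.05283493]
0.006 -0.14449999999999996 0.11800000000000027 0.26250000000000023 mid [ 0.6920321  -0.05308176]
0.012 -0.14449999999999996 0.11800000000000027 0.26250000000000023 mid [ 0.6920321  -0.05308176]
0.014 -0.14449999999999996 0.11800000000000027 0.26250000000000023 mid [ 0.6920321  -0.05308176]
yaw -9.140224303753877
scene proj pin top [343.9 333.7] fence ends [422.6 363.9] [276.5 329.5]
-1 -1 [347.4 293.4]
-1 1 [388.3 265.4]
1 -1 [385.8 313.4]
1 1 [426.3 283.2]
block in fence -0.15532035037360203 0.012062086455091704 69.94022430375388
```

View pics/chk0.png

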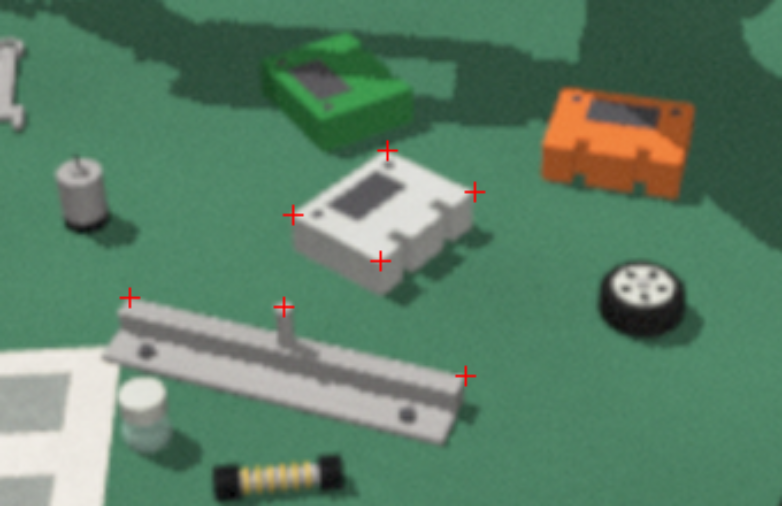

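Both views agree: the block has its grooves turned about 70° CCW of the fence and is about 155 mm out. Next, positions of the neighbours in fence axes.

```bash
cat >> h.py <<'E'
YF=np.radians(-9.14);NF=np.array([np.cos(YF),np.sin(YF)]);TF=np.array([-NF[1],NF[0]]);OF=np.array([.692,-.053])
def toF(p): d=np.asarray(p)[:2]-OF; return np.array([d@NF,d@TF])*1000
def fromF(x,y): return OF+(NF*x+TF*y)/1000
E
python3 - <<'E'
import pickle
from h import *
from workcell import robot
c=pickle.load(open('top0.pkl','rb'));s=512/800
for n,u,v,z in [('wheel',326,308,.026),('motor',562,329,.052),('wrench',625,390,0),('wrenchhead',645,455,0),('orangeTL',314,387,.034),('orangeTR',375,393,.034),('greentop',473,397,.034),('greenL',440,430,.034),('greenR',512,437,.034),('green bottom',475,470,.034)]:
    w=ray(c,u*s,v*s,z);print(n,w.round(3),toF(w).round(0))
print(toF([.5406,-.0165]))
o=robot.get_obs();p=o['tcp_pos'];from scipy.spatial.transform import Rotation as Ro
R=Ro.from_quat(o['ee_rot']).as_matrix();print(R.round(4));print('phi',np.degrees(np.arctan2(R[1,0],R[0,0])))
for x,y in [(-235,-45)]:
    w=fromF(x,y);print(w,R.T@(np.array([*w,.25])-p)*1000)
E
```

```text
wheel [0.596 0.188 0.026] [-133.  223.]
motor [ 0.559 -0.254  0.052] [-100. -220.]
wrench [ 0.444 -0.385  0.   ] [-192. -367.]
wrenchhead [ 0.322 -0.421  0.   ] [-307. -422.]
orangeTL [0.448 0.207 0.034] [-283.  218.]
orangeTR [0.437 0.093 0.034] [-275.  104.]
greentop [ 0.431 -0.09   0.034] [-252.  -78.]
greenL [ 0.369 -0.029  0.034] [-322.  -27.]
greenR [ 0.357 -0.163  0.034] [-313. -162.]
green bottom [ 0.296 -0.094  0.034] [-384. -103.]
[-155.27562619   11.98707266]
[[ 9.744e-01  2.249e-01 -2.000e-04]
 [ 2.249e-01 -9.744e-01  1.700e-03]
 [ 2.000e-04 -1.700e-03 -1.000e+00]]
phi 12.994145071237098
[ 0.45283563 -0.06009951] [ 427.67718041 -439.03795817  154.74802225]
```

Call:
move_arm --plan '[[0,[40,-40,0],5],[0,[80,-80,0],10],[0,[120,-120,10],15],[0,[150,-150,20],20],[0,[180,-180,40],22.1],[0,[210,-210,60],22.1],[0,[240,-240,80],22.1],[0,[270,-270,100],22.1],[0,[300,-300,110],22.1],[0,[320,-330,120],22.1]]' --force 40

```text
t: 0.93
tcp_pos: [0.3448, -0.2428, 0.304]
ee_rot: [0.997, -0.08, 0.0, -0.0]
ft_force: [1.1, 0.4, 0.4]
gripper_width: 0.0004
```

```bash
cat > st.py <<'E'
from workcell import robot
from h import *
import sys
from scipy.spatial.transform import Rotation as Ro
o=robot.get_obs();p=o['tcp_pos'];R=Ro.from_quat(o['ee_rot']).as_matrix()
print('t',round(o['t'],2),'F',toF(p).round(1),'z',round(p[2]*1000,1),'phi rel',round(np.degrees(np.arctan2(R[1,0],R[0,0]))+9.14,2),'tilt',R[:,2].round(3),'f',np.round(o['ft_force'],1),'w',round(o['gripper_width']*1000,1))
a=[float(x) for x in sys.argv[1:]]
if a: print('shift',(R.T@(np.array([*fromF(a[0],a[1]),a[2]/1000])-p)*1000).round(1))
E
python3 st.py -218 -42 230
```

```text
t 0.93 F [-312.6 -242.6] z 304.0 phi rel -0.0 tilt [ 0.  0. -1.] f [1.1 0.4 0.4] w 0.4
shift [  94.6 -200.6   74. ]
```

Call:
move_arm --plan '[[0,[20,-36,5],0],[0,[40,-72,10],0],[0,[55,-108,20],0],[0,[70,-144,35],0],[0,[85,-180,50],0],[0,[95,-200,70],0],[0,[95,-200,74],0],[0,[95,-200,74],0],[0,[95,-200,74],0],[0,[95,-200,74],0]]'

```text
t: 1.77
tcp_pos: [0.4694, -0.0627, 0.2311]
ee_rot: [0.997, -0.08, 0.0, 0.0]
ft_force: [-0.2, 0.2, -0.4]
gripper_width: -0.0
```

```bash
python3 st.py -218 -42 190; python3 - <<'E'
from workcell import robot
import cv2,pickle
for n in ['scene','wrist']:
    c=robot.camera(n);pickle.dump(c,open(n+'1.pkl','wb'))
    cv2.imwrite(f'pics/{n}1.png',cv2.resize(c['pixels'][:,:,::-1],(800,600),interpolation=cv2.INTER_CUBIC))
c=pickle.load(open('scene1.pkl','rb'));cv2.imwrite('pics/scene1c.png',cv2.resize(c['pixels'][90:230,180:360,::-1],None,fx=4.2,fy=4.2,interpolation=cv2.INTER_CUBIC))
E
```

```text
t 1.77 F [-218.3  -44.9] z 231.1 phi rel -0.02 tilt [ 0. -0. -1.] f [-0.2  0.2 -0.4] w -0.0
shift [ 0.3 -2.9 41.1]
```

View pics/scene1c.png

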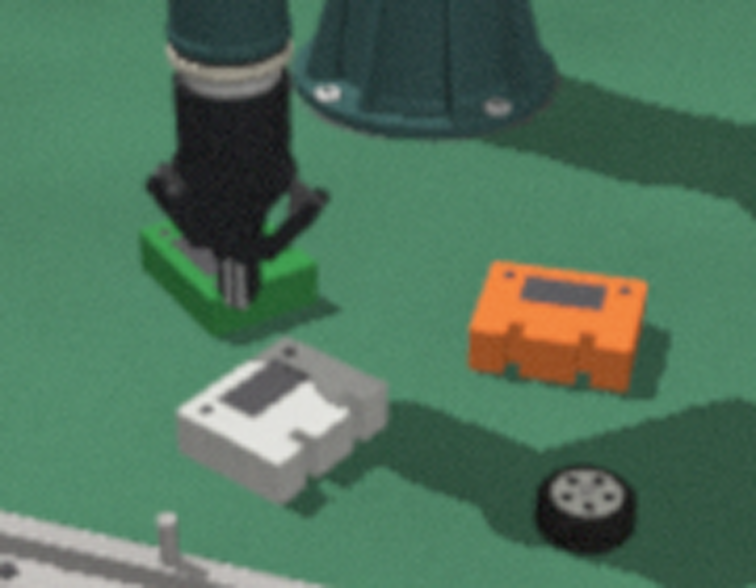

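View pics/wrist1.png

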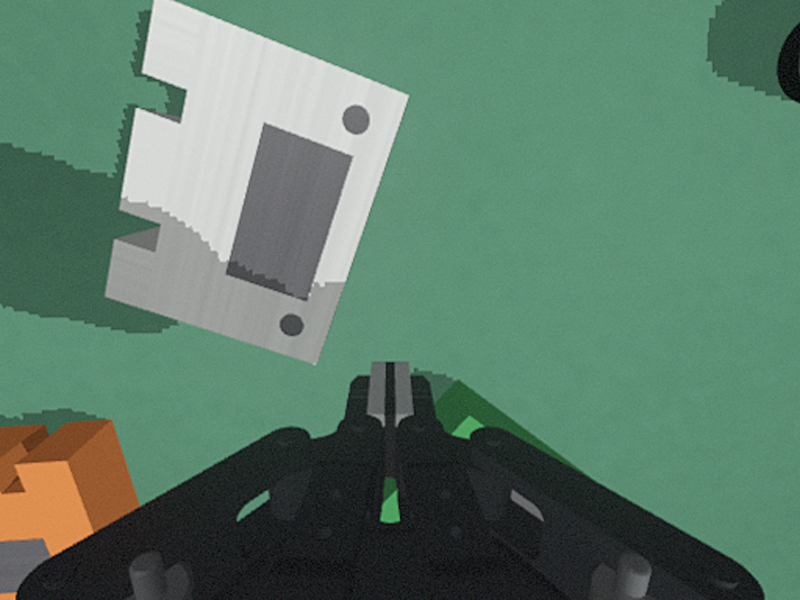

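The scene crop shows the closed tips at (238,305), robot side of the block and clear of the green one. The wrist view shows the tip ends at (390,362). I'll take the tip height and width from these.

```bash
python3 - <<'E'
import pickle
from h import *
c=pickle.load(open('scene1.pkl','rb'))
for dz in (.165,.170,.173,.18,.186): 
  for dx in (0,.011): print(dz,dx,((proj(c,[.4694+dx,-.0627,.2311-dz])-[180,90])*4.2).round(0))
w=pickle.load(open('wrist1.pkl','rb'));T=w['T_tool_cam'];K=w['camera_matrix'];print(T.round(3))
for (u,v) in [(370,362),(410,362),(345,380),(432,380)]:
  d=np.linalg.inv(K)@[u*.64,v*.64,1];C=T[:3,3];D=T[:3,:3]@d
  for zz in (.173,.186): print(u,v,zz,((C+D*(zz-C[2])/D[2])*1000).round(1))
E
```

```text
0.165 0 [238. 292.]
0.165 0.011 [235. 301.]
0.17 0 [239. 298.]
0.17 0.011 [235. 307.]
0.173 0 [239. 302.]
0.173 0.011 [235. 310.]
0.18 0 [239. 310.]
0.18 0.011 [236. 319.]
0.186 0 [239. 317.]
0.186 0.011 [236. 326.]
[[ 0.    -0.952 -0.307  0.078]
 [ 1.    -0.     0.001  0.001]
 [-0.001 -0.307  0.952  0.031]
 [ 0.     0.     0.     1.   ]]
370 362 0.173 [  8.2  -5.8 173. ]
370 362 0.186 [  1.8  -6.5 186. ]
410 362 0.173 [  8.2   8.8 173. ]
410 362 0.186 [  1.8   9.5 186. ]
345 380 0.173 [  0.8 -15.2 173. ]
345 380 0.186 [ -6.2 -16.7 186. ]
432 380 0.173 [  0.8  17.1 173. ]
432 380 0.186 [ -6.2  18.5 186. ]
```

Call:
move_arm --plan '[[0,[0,0,20],0],[0,[0,0,40],0],[0,[0,0,48],0],[0,[0,-5,48],0],[0,[0,-10,48],0],[0,[0,-15,48],0],[0,[0,-20,48],0],[0,[0,-25,48],0],[0,[0,-30,48],0],[0,[0,-35,48],0]]'

```text
t: 2.7
tcp_pos: [0.4752, -0.027, 0.1832]
ee_rot: [0.997, -0.079, 0.0, 0.0]
ft_force: [-2.9, -4.3, 2.0]
gripper_width: -0.0002
```

```bash
python3 st.py; cat > look.py <<'E'
from workcell import robot
from h import *
import sys,pickle
n=sys.argv[1]
for v in ['top','scene'] if len(sys.argv)<3 else ['top']:
    c=robot.camera(v);pickle.dump(c,open(f'{v}{n}.pkl','wb'))
    r0,r1,c0,c1=(135,290,190,370) if v=='top' else (110,270,170,360)
    cv2.imwrite(f'pics/{v}{n}.png',cv2.resize(c['pixels'][r0:r1,c0:c1,::-1],None,fx=3.7,fy=3.7,interpolation=cv2.INTER_CUBIC))
E
python3 look.py 2
```

```text
t 2.7 F [-218.2   -8.7] z 183.2 phi rel 0.07 tilt [ 0. -0. -1.] f [-2.9 -4.3  2. ] w -0.2
```

View pics/top2.png

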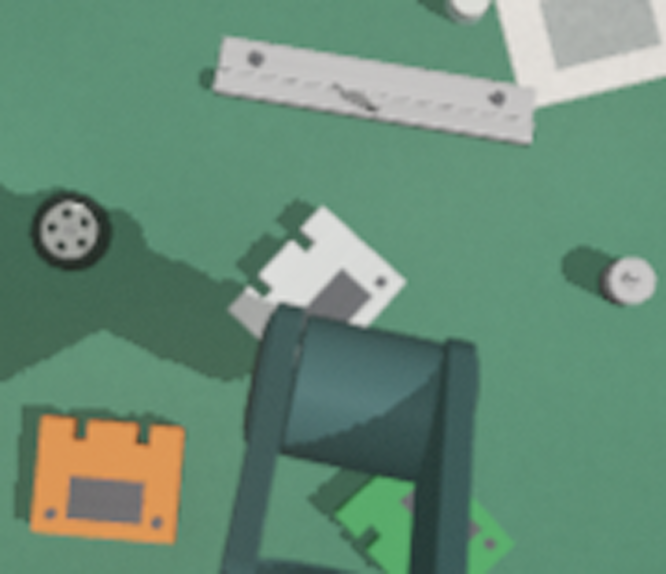

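View pics/scene2.png

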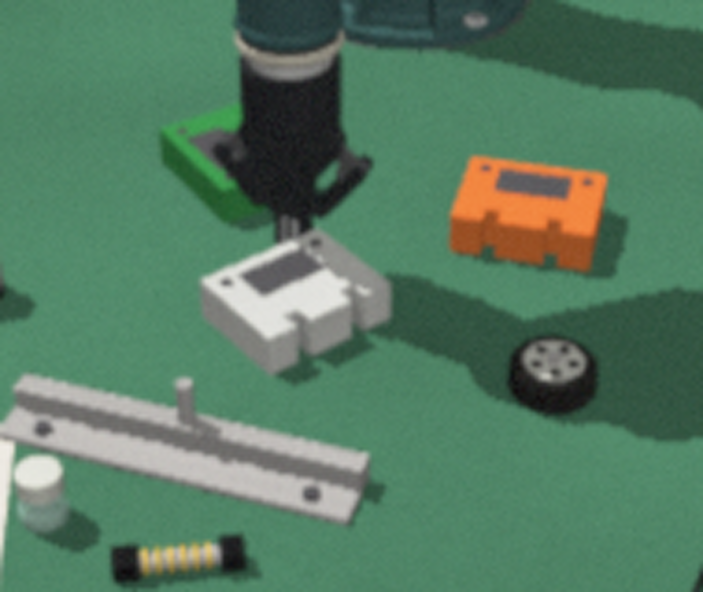

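The block turns as predicted: roughly 12° so far, force about 5 N. I'll continue along the arc.

Call:
move_arm --plan '[[0,[0,-6,0],0],[0,[0,-12,0],0],[0,[0,-18,0],0],[0,[0,-24,0],0],[0,[1,-30,0],0],[0,[2,-36,0],0],[0,[3,-41,0],0],[0,[5,-46,0],0],[0,[8,-51,0],0],[0,[8,-51,0],0]]'

```text
t: 3.63
tcp_pos: [0.491, 0.0227, 0.1825]
ee_rot: [0.997, -0.079, -0.001, -0.0]
ft_force: [-2.8, 0.2, 0.9]
gripper_width: 0.0003
```

```bash
python3 st.py; python3 look.py 3
```

```text
t 3.63 F [-210.5   42.8] z 182.5 phi rel 0.05 tilt [-0.002  0.001 -1.   ] f [-2.8  0.2  0.9] w 0.3
```

View pics/top3.png

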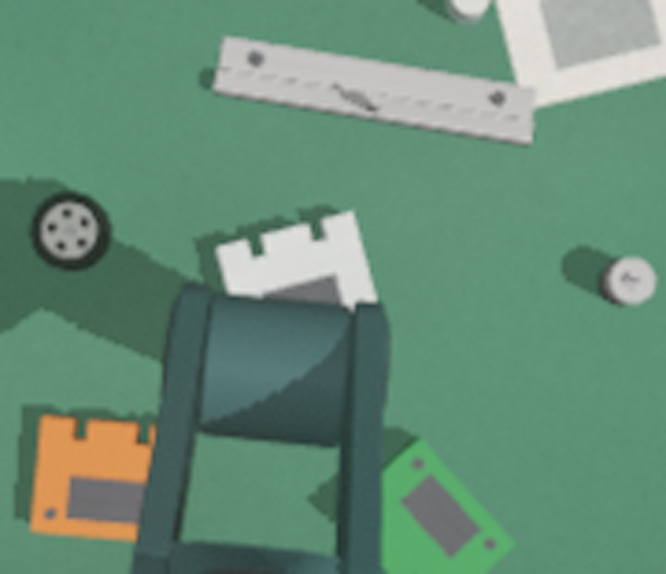

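View pics/scene3.png

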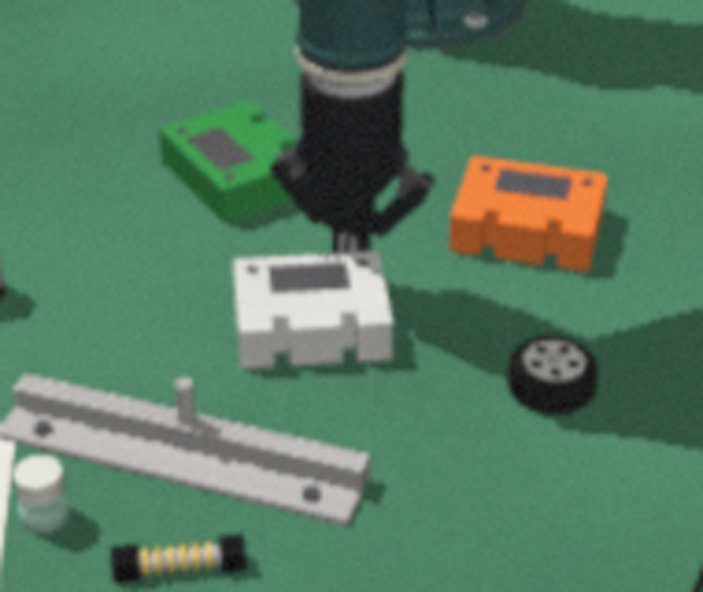

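```bash
cat > bp.py <<'E'
import pickle,sys
from h import *
# face corners in crop px: left(+,+), right(+,-)
n=sys.argv[1];a=[float(x) for x in sys.argv[2:6]]
c=pickle.load(open(f'top{n}.pkl','rb'))
P=[toF(ray(c,190+a[i]/3.7-.4,135+a[i+1]/3.7-.4,.034)) for i in (0,2)]
y=(P[0]-P[1]);L=np.hypot(*y);y/=L;x=np.array([y[1],-y[0]])
ctr=(P[0]+P[1])/2-45*x
print('corners',P,'len',L,'yaw',np.degrees(np.arctan2(x[1],x[0])),'ctr',ctr)
if len(sys.argv)>6:
    t=np.array([float(v) for v in sys.argv[6:8]])-ctr;print('tool in body',t@x,t@y)
E
python3 bp.py 3 217 247 353 212 -210.5 42.8
```

```text
corners [array([-126.07898475,  104.71471002]), array([-80.55067428,   2.45635217])] len 111.9356904850079 yaw 23.99997953747732 ctr [-144.42438165   35.28239684]
tool in body -57.30540838603214 33.74302695282298
```

Yaw has come from 70° to about 24°. The remaining turn goes on the left side near the groove-face corner, which also brings the block back towards the pin.

Call:
move_arm --plan '[[0,[-8,0,0],0],[0,[-10,0,-25],0],[0,[-10,0,-52],0],[0,[5,-30,-55],0],[0,[30,-55,-55],0],[0,[50,-75,-55],0],[0,[66,-87,-52],0],[0,[66,-87,-30],0],[0,[66,-87,0],0],[0,[66,-87,0],0]]'

```text
t: 4.57
tcp_pos: [0.5684, 0.0972, 0.1788]
ee_rot: [0.997, -0.079, -0.003, 0.0]
ft_force: [-0.6, 0.3, 0.8]
gripper_width: -0.0003
```

```bash
python3 st.py; python3 look.py 4
```

```text
t 4.57 F [-145.9  128.6] z 178.8 phi rel 0.04 tilt [-0.006 -0.    -1.   ] f [-0.6  0.3  0.8] w -0.3
```

View pics/scene4.png

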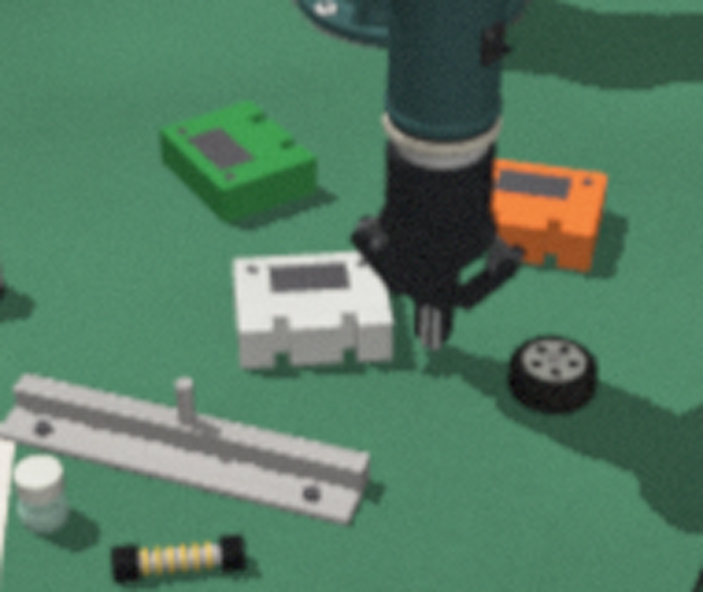

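View pics/top4.png

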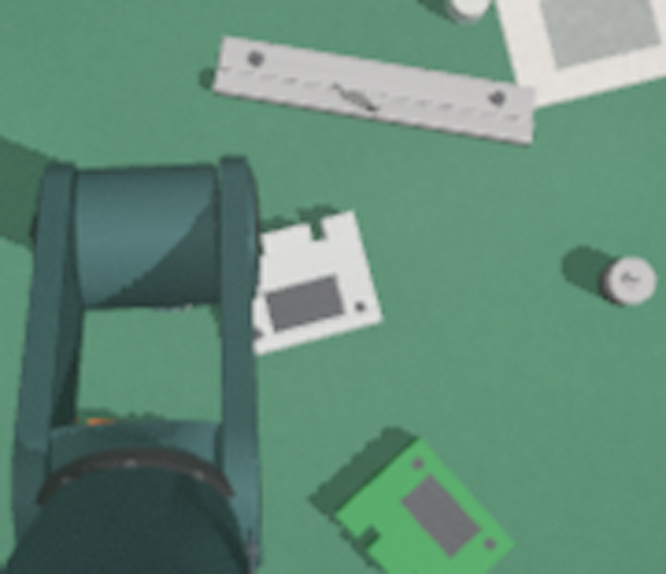

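Call:
move_arm --plan '[[0,[2,6,0],0],[0,[4,12,0],0],[0,[8,15,0],0],[0,[12,18,0],0],[0,[16,22,0],0],[0,[20,25,0],0],[0,[24,29,0],0],[0,[28,32,0],0],[0,[30,34,0],0],[0,[30,34,0],0]]'

```text
t: 5.5
tcp_pos: [0.5956, 0.0586, 0.1841]
ee_rot: [0.997, -0.08, 0.001, -0.001]
ft_force: [1.1, 2.9, 2.4]
gripper_width: -0.0002
```

```bash
python3 st.py; python3 look.py 5
```

```text
t 5.5 F [-112.9   94.8] z 184.1 phi rel -0.03 tilt [ 0.003  0.001 -1.   ] f [1.1 2.9 2.4] w -0.2
```

View pics/top5.png

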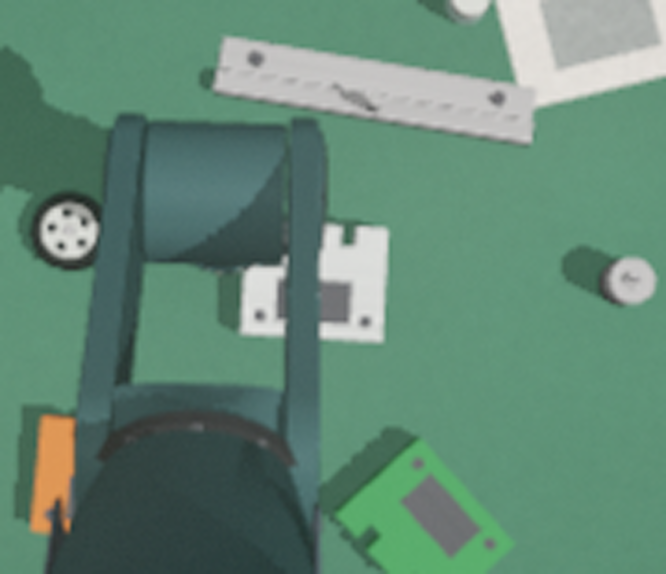

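View pics/scene5.png

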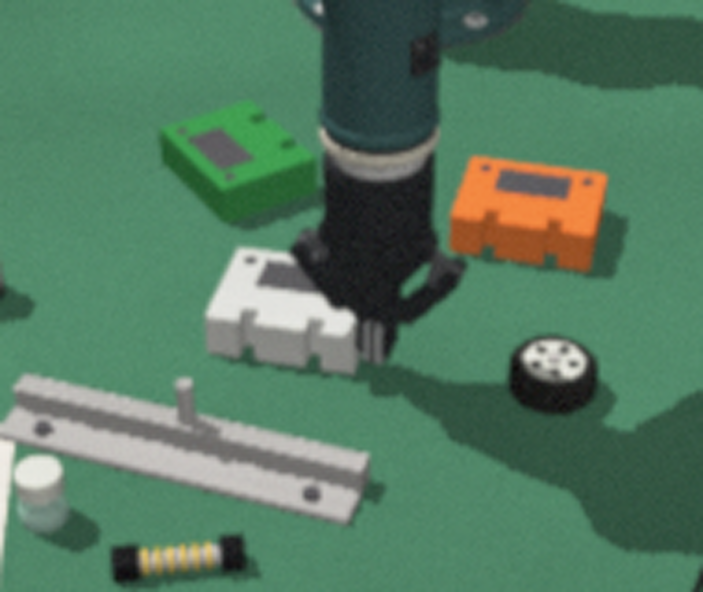

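```bash
cat > bp2.py <<'E'
import pickle,sys
from h import *
# rear corners in crop px: left(-,+), right(-,-)
n=sys.argv[1];a=[float(x) for x in sys.argv[2:6]]
c=pickle.load(open(f'top{n}.pkl','rb'))
P=[toF(ray(c,190+a[i]/3.7-.4,135+a[i+1]/3.7-.4,.034)) for i in (0,2)]
y=(P[0]-P[1]);L=np.hypot(*y);y/=L;x=np.array([y[1],-y[0]])
print('len',L,'yaw',np.degrees(np.arctan2(x[1],x[0])),'ctr',(P[0]+P[1])/2+45*x)
E
python3 bp2.py 5 241 335 383 342
```

```text
len 112.75433888862446 yaw 6.715278348461074 ctr [-140.57863744   23.4707288 ]
```

Yaw is 6.7° and the block stands clear. Next: turn the hand 90° and push the side with two spread fingers to finish squaring and centre it on the pin.

Call:
move_arm --plan '[[0,[0,-8,0],0],[0,[0,-16,-15],0],[20,[0,-18,-45],7],[40,[-6,-18,-55],14],[50,[-12,-18,-55],21],[50,[-18,-18,-55],28],[50,[-26,-18,-55],35],[50,[-26,-18,-55],42],[50,[-26,-18,-55],49],[50,[-26,-18,-55],56]]'

```text
t: 6.43
tcp_pos: [0.5711, 0.0809, 0.2376]
ee_rot: [0.841, -0.54, -0.0, 0.0]
ft_force: [-0.2, 0.0, 0.5]
gripper_width: 0.0502
```

Call:
move_arm --plan '[[50,[0,0,0],7],[50,[0,0,0],14],[50,[0,0,0],21],[50,[0,0,0],28],[50,[0,0,0],34],[50,[0,0,0],34],[50,[0,0,0],34],[50,[0,0,0],34],[50,[0,0,0],34],[50,[0,0,0],34]]'

```text
t: 7.27
tcp_pos: [0.5412, -0.0191, 0.2212]
ee_rot: [-0.667, 0.744, 0.021, 0.035]
ft_force: [0.7, 0.2, 0.6]
gripper_width: 0.0499
```

```bash
python3 st.py -140 111 177; python3 look.py 6; python3 - <<'E'
from workcell import robot
import cv2,pickle
c=robot.camera('wrist');pickle.dump(c,open('wrist6.pkl','wb'))
cv2.imwrite('pics/wrist6.png',cv2.resize(c['pixels'][:,:,::-1],(800,600)))
E
```

```text
t 7.27 F [-154.3    9.5] z 221.2 phi rel -87.04 tilt [ 0.024  0.078 -0.997] f [0.7 0.2 0.6] w 49.9
shift [-96.8 -18.7  52.4]
```

View pics/scene6.png

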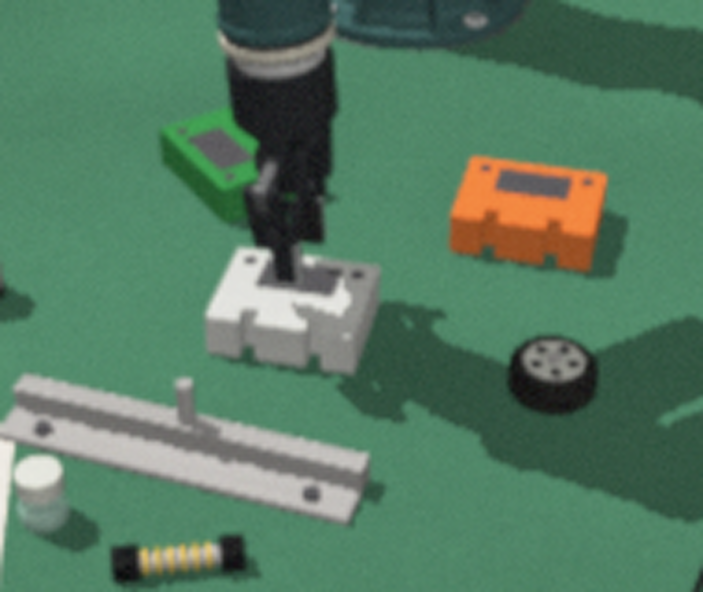

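View pics/wrist6.png

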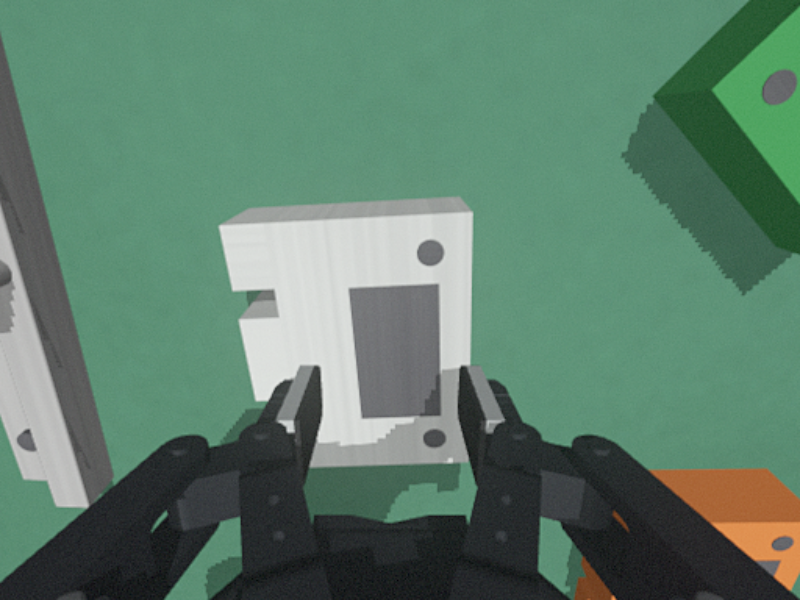

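The arm left the intended path: TCP at fence (-154, 9) with a slight tilt, above the block and not touching it. I'm checking the joints before going on.

```bash
python3 -c "
from workcell import robot
o=robot.get_obs();print(o['t'],o['q'].round(3) if hasattr(o['q'],'round') else o['q'],o['joint_vel'])"
```

```text
7.4167 [-0.192  0.507  1.825  0.115  0.802  2.979] [ 0.01290962  0.00110954 -0.00567256  0.01321533 -0.00285852  0.00147404]
```

Joint 6 hit its range limit. A half turn gives the same jaw line, so I twist back the other way, a little higher.

Call:
move_arm --plan '[[50,[0,0,-20],-5],[50,[0,0,-25],-12],[50,[0,0,-25],-19],[50,[0,0,-25],-26],[50,[0,0,-25],-33],[50,[0,0,-25],-40],[50,[0,0,-25],-47],[50,[0,0,-25],-54],[50,[0,0,-25],-61],[50,[0,0,-25],-68]]'

```text
t: 8.25
tcp_pos: [0.5412, -0.0194, 0.2464]
ee_rot: [0.97, -0.24, 0.003, -0.042]
ft_force: [-1.0, -0.2, 0.4]
gripper_width: 0.0504
```

```bash
python3 st.py -140 111 260;python3 -c "
from workcell import robot
o=robot.get_obs();print(o['t'],o['q'])"
```

```text
t 8.25 F [-154.3    9.3] z 246.4 phi rel -18.64 tilt [ 0.025  0.079 -0.997] f [-1.  -0.2  0.4] w 50.4
shift [ -19.2 -101.7   -5. ]
8.25 [-0.19407917  0.46829297  1.80901608  0.10952285  0.85754388  1.79067394]
```

The commanded pose now carries a fixed ~4.7° lean of the tool, with the tips leaning towards fence +y. That works for pushing if I account for the tip offset. I keep turning and move out to the left of the block.

Call:
move_arm --plan '[[50,[-3,-15,-5],-7],[50,[-6,-30,-5],-14],[50,[-9,-45,-5],-21],[50,[-12,-60,-5],-28],[50,[-15,-75,-5],-35],[50,[-18,-90,-5],-42],[50,[-19,-100,-5],-49],[50,[-19,-100,-5],-56],[50,[-19,-100,-5],-63],[50,[-19,-100,-5],-70]]'

```text
t: 9.08
tcp_pos: [0.5714, 0.0775, 0.2598]
ee_rot: [0.932, 0.36, 0.026, -0.032]
ft_force: [-0.7, -0.6, -0.0]
gripper_width: 0.0501
```

```bash
cat >> st.py <<'E'
L=0.1734-0.013*o['gripper_width']/.085
tip=p+R@[0,0,L];print('tip F',toF(tip).round(1),'z',(tip[2]*1000).round(1),'q6',round(o['q'][5],2))
for s in (1,-1):
    f=p+R@[0,s*(o['gripper_width']/2+.007),L];print(' finger',toF(f).round(1),'z',(f[2]*1000).round(1))
if a: print('shift so tip there',(R.T@(np.array([*fromF(a[0],a[1]),a[2]/1000])-tip)*1000).round(1), 'zaxis up in tool',(R.T@[0,0,1]).round(3))
E
python3 st.py -140 112 10
```

```text
t 9.08 F [-139.8  109.6] z 259.8 phi rel 51.28 tilt [ 0.025  0.079 -0.997] f [-0.7 -0.6 -0. ] w 50.1
shift [-16.3   8.8 249.1]
tip F [-137.8  123.3] z 94.6 q6 0.76
 finger [-112.7  103.4] z 93.3
 finger [-162.8  143.2] z 96.0
shift so tip there [-16.3   8.8  83.4] zaxis up in tool [ 0.072 -0.042 -0.997]
```

Call:
move_arm --plan '[[50,[-2,2,10],-7],[50,[-5,4,20],-14],[50,[-8,6,30],-21],[50,[-12,7,35],-28],[50,[-14,7,38],-35],[50,[-14,7,40],-38.7],[50,[-14,7,45],-38.7],[50,[-14,7,65],-38.7],[50,[-14,7,80],-38.7],[50,[-14,7,83],-38.7]]'

```text
t: 9.92
tcp_pos: [0.5667, 0.0691, 0.1736]
ee_rot: [0.763, 0.645, 0.034, -0.023]
ft_force: [-1.3, -0.4, 0.3]
gripper_width: 0.0499
```

```bash
python3 st.py -140 67 10; python3 look.py 7
```

```text
t 9.92 F [-143.1  100.6] z 173.6 phi rel 89.55 tilt [ 0.022  0.079 -0.997] f [-1.3 -0.4  0.3] w 49.9
shift [-46.9   2.  160.3]
tip F [-141.6  114.2] z 8.4 q6 0.05
 finger [-109.6  113.9] z 8.7
 finger [-173.5  114.5] z 8.1
shift so tip there [-46.9   2.   -5.4] zaxis up in tool [ 0.082  0.008 -0.997]
```

View pics/scene7.png

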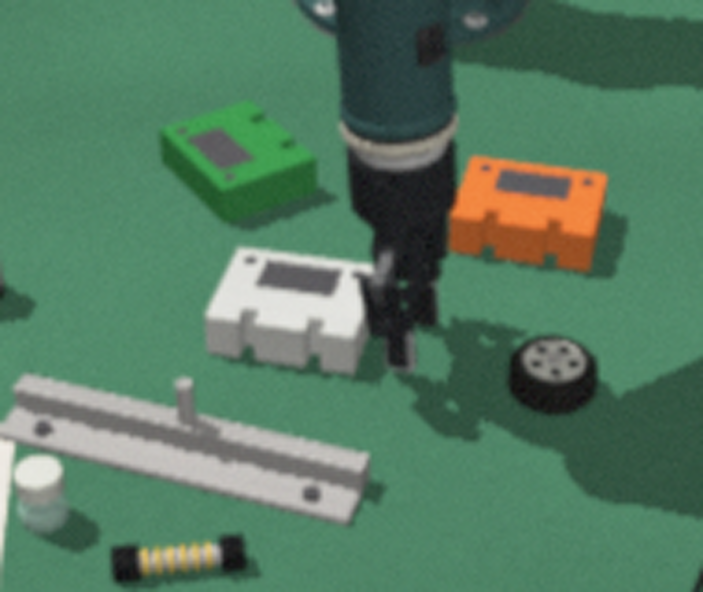

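View pics/top7.png

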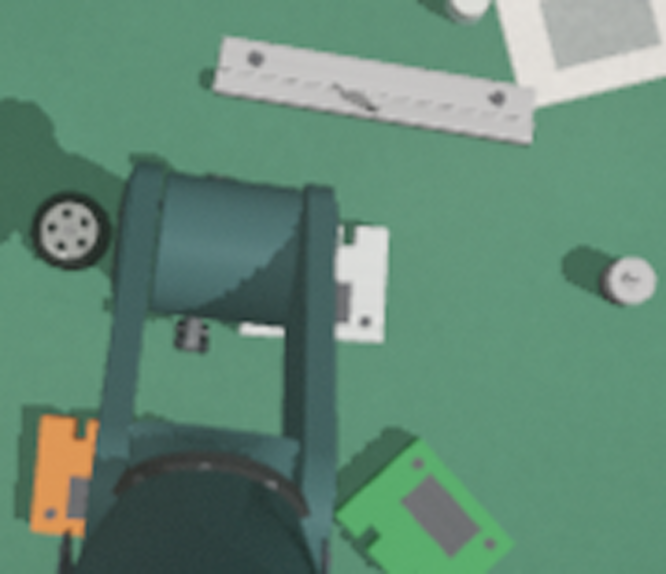

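Call:
move_arm --plan '[[50,[-8,0,-0.6],0],[50,[-14,0,-1.2],0],[50,[-19,0,-1.6],0],[50,[-24,0,-2],0],[50,[-28,0,-2.3],0],[50,[-32,0,-2.6],0],[50,[-36,0,-3],0],[50,[-40,0,-3.3],0],[50,[-42,0,-3.5],0],[50,[-42,0,-3.5],0]]'

```text
t: 10.85
tcp_pos: [0.5612, 0.0264, 0.1764]
ee_rot: [0.763, 0.645, 0.036, -0.022]
ft_force: [1.8, 2.6, 1.8]
gripper_width: 0.05
```

```bash
python3 st.py; python3 look.py 8
```

```text
t 10.85 F [-141.8   57.6] z 176.4 phi rel 89.58 tilt [ 0.027  0.08  -0.996] f [1.8 2.6 1.8] w 50.0
tip F [-139.4   71.4] z 11.2 q6 -0.03
 finger [-107.4   71.1] z 11.7
 finger [-171.4   71.7] z 10.8
```

View pics/scene8.png

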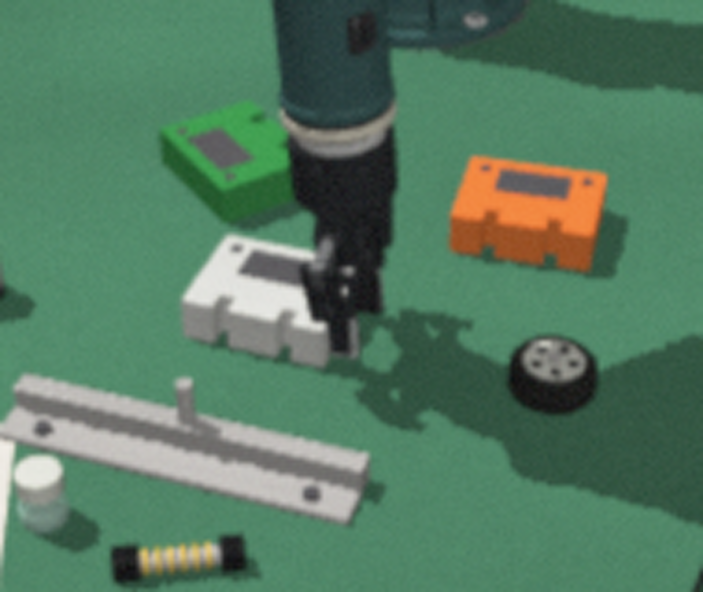

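View pics/top8.png

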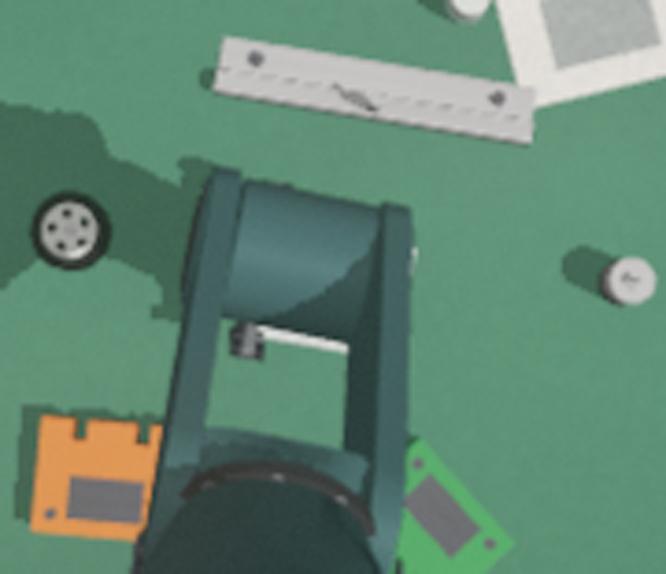

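Call:
move_arm --plan '[[50,[12,0,1],0],[50,[16,0,-35],0],[50,[16,-10,-75],0],[50,[10,-35,-80],7],[50,[0,-60,-80],14],[50,[-15,-80,-80],21],[50,[-30,-90,-80],28],[50,[-45,-95,-82],35],[50,[-60,-95,-83],42],[50,[-71,-95,-84],49]]'

```text
t: 11.78
tcp_pos: [0.4518, -0.034, 0.2523]
ee_rot: [0.962, 0.268, 0.022, -0.035]
ft_force: [-0.0, -0.9, 0.1]
gripper_width: 0.0499
```

Call:
move_arm --plan '[[50,[0,0,0],7],[50,[0,0,0],14],[50,[0,0,0],21],[50,[0,0,0],28],[50,[0,0,0],35],[50,[0,0,0],40.6],[50,[0,0,0],40.6],[50,[0,0,0],40.6],[50,[0,0,0],40.6],[50,[0,0,0],40.6]]'

```text
t: 12.62
tcp_pos: [0.4529, -0.0336, 0.2524]
ee_rot: [0.996, -0.078, 0.009, -0.04]
ft_force: [-1.0, 0.4, 0.7]
gripper_width: 0.05
```

```bash
python3 st.py -225 0 10; python3 look.py 9; python3 - <<'E'
from workcell import robot
import cv2,pickle
o=robot.get_obs();c=robot.camera('wrist');pickle.dump((o,c),open('wrist9.pkl','wb'))
cv2.imwrite('pics/wrist9.png',cv2.resize(c['pixels'][:,:,::-1],(800,600),interpolation=cv2.INTER_CUBIC))
E
```

```text
t 12.62 F [-239.1  -18.9] z 252.4 phi rel 0.11 tilt [ 0.025  0.079 -0.997] f [-1.   0.4  0.7] w 50.0
shift [ 11.3   1.1 243.3]
tip F [-237.2   -5.3] z 87.2 q6 1.38
 finger [-237.1  -37.1] z 84.6
 finger [-237.3   26.6] z 89.8
shift so tip there [11.3  1.1 77.5] zaxis up in tool [ 0.012 -0.082 -0.997]
```

View pics/wrist9.png

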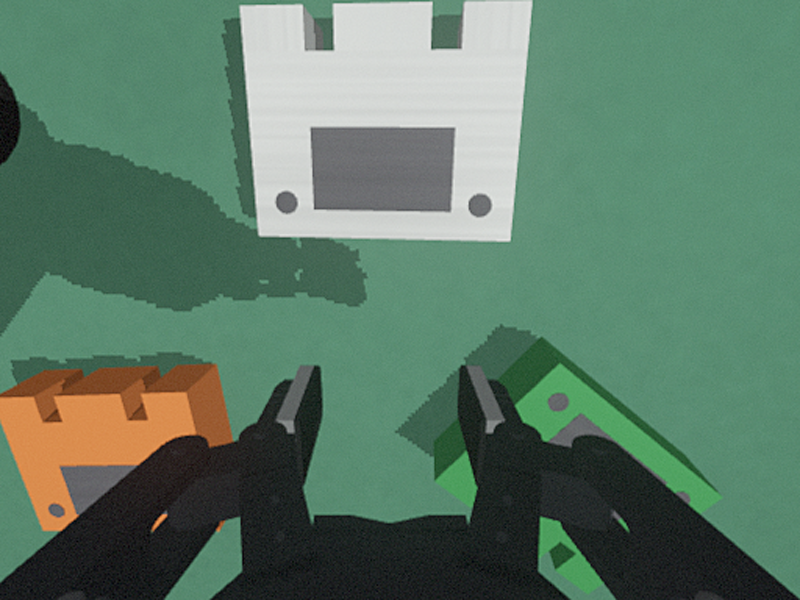

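View pics/top9.png

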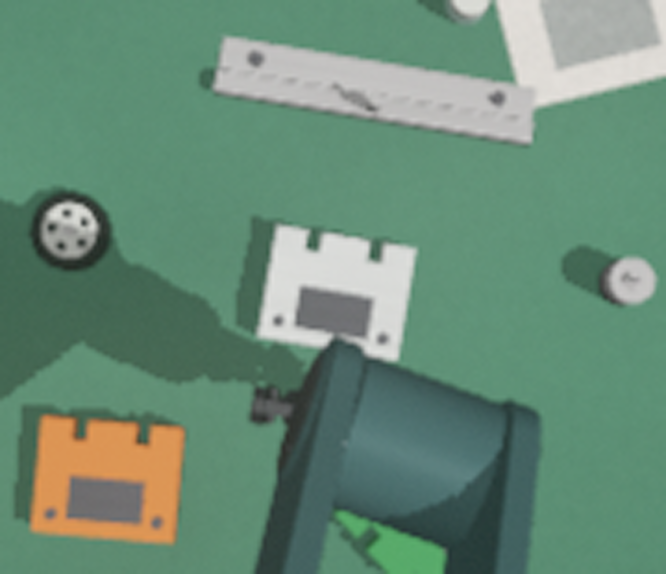

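The block now looks nearly square and stands clear. I measure it in both views.

```bash
python3 bp.py 9 276 226 416 248; python3 - <<'E'
import pickle
from h import *
from scipy.spatial.transform import Rotation as Ro
# top: fit sides of the block mask
c=pickle.load(open('top9.pkl','rb'))
o,w=pickle.load(open('wrist9.pkl','rb'))
R=Ro.from_quat(o['ee_rot']).as_matrix();T=w['T_tool_cam'];K=w['camera_matrix']
def wr(u,v,z):
    C=o['tcp_pos']+R@T[:3,3];D=R@T[:3,:3]@np.linalg.inv(K)@[u,v,1];return (C+D*(z-C[2])/D[2])
P={k:toF(wr(u*.64-.2,v*.64-.2,.034)) for k,(u,v) in dict(rl=(259,236.5),rr=(511,241.5),fl=(240,5),fr=(532,1)).items()}
print({k:v.round(1) for k,v in P.items()})
y=P['rl']-P['rr'];print('rear yaw',np.degrees(np.arctan2(-y[0],y[1])),np.hypot(*y)); y=P['fl']-P['fr'];print('front yaw',np.degrees(np.arctan2(-y[0],y[1])),np.hypot(*y));print('ctr',sum(P.values())/4)
# top front edge line fit by saturation/value threshold, and compare with fence line
hsv=cv2.cvtColor(c['pixels'],cv2.COLOR_RGB2HSV).astype(float);V=hsv[...,1]
pts=[]
for col in list(range(266,272))+list(range(279,288))+list(range(295,300)):
    r=190
    while V[r,col]>45:r+=1
    pts.append((col,r-1+(V[r-1,col]-45)/(V[r-1,col]-V[r,col])))
Q=np.array([toF(ray(c,u,v,.034)) for u,v in pts]);a=np.polyfit(Q[:,1],Q[:,0],1);print('top front edge: slope deg',np.degrees(np.arctan(a[0])),a[1],np.std(Q[:,0]-np.polyval(a,Q[:,1])))
E
```

```text
corners [array([-101.76278212,   61.16077588]), array([-100.61962426,  -51.68082963])] len 112.84739582192816 yaw 0.5804231509336193 ctr [-146.18889419    4.28411764]
{'rl': array([-190.7,   57.3]), 'rr': array([-191.2,  -55. ]), 'fl': array([-100.2,   56.7]), 'fr': array([-101.5,  -55. ])}
rear yaw -0.26321725109421584 112.21407781612889
front yaw -0.654476219715352 111.76734984111418
ctr [-145.89450405    0.99565201]
top front edge: slope deg 0.2794989512017829 -99.54093196925155 0.32219908091639976
```

```bash
cat > side.py <<'E'
import pickle,sys
from h import *
c=pickle.load(open(f'top{sys.argv[1]}.pkl','rb'));x0,x1=float(sys.argv[2]),float(sys.argv[3])
S=cv2.cvtColor(c['pixels'],cv2.COLOR_RGB2HSV).astype(np.float32)[...,1]
def samp(x,y,z):
    u,v=proj(c,[*fromF(x,y),z]);return cv2.remap(S,np.float32([[u]]),np.float32([[v]]),1)[0,0]
def edge(x,ys,z):
    for y in ys:
        if samp(x,y,z)>45:return y
L=[];Rr=[]
for x in np.arange(x0,x1,4):
    l=edge(x,np.arange(30,90,.25),.034);r=edge(x,np.arange(-30,-90,-.25),.034);L.append(l);Rr.append(r)
print('left',np.median(L),'right',np.median(Rr),'mid',(np.median(L)+np.median(Rr))/2,'w',np.median(L)-np.median(Rr))
l=[edge(x,np.arange(100,160,.25),.022) for x in (4,8,12,15)];r=[edge(x,np.arange(-100,-160,-.25),.022) for x in (4,8,12,15)]
print('fence mid',(np.median(l)+np.median(r))/2,np.median(l)-np.median(r))
E
python3 side.py 9 -180 -110
```

```text
left 63.0 right -52.5 mid 5.25 w 115.5
fence mid -0.0625 261.875
```

Call:
move_arm --plan '[[50,[10,0,-30],0],[50,[35,0,-60],0],[50,[65,0,-80],0],[50,[95,0,-90],0],[50,[120,0,-100],0],[50,[130,0,-100],0],[50,[130,0,-100],0],[50,[130,0,-100],0],[50,[130,0,-100],0],[50,[130,0,-100],0]]'

```text
t: 13.6
tcp_pos: [0.5769, -0.0619, 0.3524]
ee_rot: [0.996, -0.079, 0.007, -0.041]
ft_force: [0.2, -0.0, 0.1]
gripper_width: 0.0504
```

```bash
python3 st.py; python3 - <<'E'
from workcell import robot
import cv2,pickle
o=robot.get_obs();c=robot.camera('wrist');pickle.dump((o,c),open('wrist10.pkl','wb'))
cv2.imwrite('pics/wrist10.png',cv2.resize(c['pixels'][:,:,::-1],(800,600),interpolation=cv2.INTER_CUBIC))
E
```

```text
t 13.6 F [-112.2  -27.1] z 352.4 phi rel 0.0 tilt [ 0.021  0.08  -0.997] f [ 0.2 -0.   0.1] w 50.4
tip F [-110.8  -13.4] z 187.3 q6 1.44
 finger [-110.8  -45.5] z 184.6
 finger [-110.8   18.7] z 189.9
```

View pics/wrist10.png

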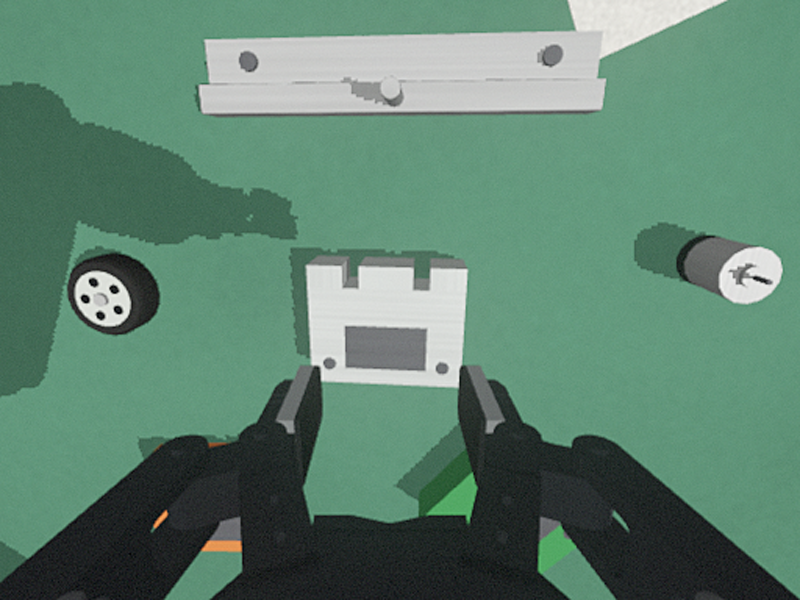

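The wrist view shows the fence front edge from (199,112) to (603,109), the pin top at (392,87), and the block corners at (307,265), (467,267), (313,382) and (460,386).

```bash
cat > wm.py <<'E'
import pickle,sys
from h import *
from scipy.spatial.transform import Rotation as Ro
def load(n):
    o,w=pickle.load(open(f'wrist{n}.pkl','rb'))
    R=Ro.from_quat(o['ee_rot']).as_matrix();T=w['T_tool_cam'];K=w['camera_matrix']
    C=o['tcp_pos']+R@T[:3,3]
    def wr(u,v,z):
        D=R@T[:3,:3]@np.linalg.inv(K)@[u*.64-.2,v*.64-.2,1];return toF(C+D*(z-C[2])/D[2])
    return wr
E
python3 - <<'E'
from wm import *
wr=load(10)
fl=wr(199,112.5,.022);fr=wr(604,109,.022);pin=wr(393,86,.056)
B=[wr(*p,.034) for p in [(307,265.5),(467,267.5),(313,382.5),(460,386.5)]]
print('fence',fl,fr,np.hypot(*(fl-fr)),'mid',(fl+fr)/2,'ang',np.degrees(np.arctan2(-(fl-fr)[0],(fl-fr)[1])),'pin',pin)
print(np.round(B,1));d=B[0]-B[1];e=B[2]-B[3];print('block yaw',np.degrees(np.arctan2(-d[0],d[1])),np.degrees(np.arctan2(-e[0],e[1])),'ctr',sum(B)/4)
m=(fl+fr)/2;t=(fl-fr)/np.hypot(*(fl-fr));print('lateral rel fence mid',(sum(B)/4-m)@t,'pin',(pin-m)@t)
E
```

```text
fence [5.01656706e-02 1.27209536e+02] [-4.74405392e-04 -1.35113487e+02] 262.32302743429705 mid [ 0.02484563 -3.95197558] ang -0.011060647922688151 pin [ 9.07704578 -5.70553567]
[[-100.7   56. ]
 [ -99.9  -55. ]
 [-192.2   56.6]
 [-190.6  -54.7]]
block yaw 0.3936108033677565 0.8501049273271082 ctr [-145.86645379    0.73647322]
lateral rel fence mid 4.66028516906178 pin -1.7518125817357126
```

Relative to the fence middle the block sits 4.3 to 5.3 mm to the left (top and wrist views agree), and its yaw is within about 0.6°. One more two-finger side nudge first, while it's still clear.

Call:
move_arm --plan '[[50,[-5,-15,0],-7],[50,[-10,-30,0],-14],[50,[-15,-45,0],-21],[50,[-20,-60,10],-28],[50,[-25,-75,20],-35],[50,[-30,-90,30],-42],[50,[-35,-102,40],-49],[50,[-35,-106,50],-56],[50,[-35,-106,60],-63],[50,[-35,-106,70],-70]]'

```text
t: 14.48
tcp_pos: [0.5616, 0.0537, 0.2915]
ee_rot: [0.86, 0.509, 0.031, -0.028]
ft_force: [0.2, -0.0, -1.4]
gripper_width: 0.0502
```

Call:
move_arm --plan '[[50,[0,0,10],-7],[50,[0,0,20],-14],[50,[0,0,25],-20.2],[50,[0,0,25],-20.2],[50,[0,0,25],-20.2],[50,[0,0,25],-20.2],[50,[0,0,25],-20.2],[50,[0,0,25],-20.2],[50,[0,0,25],-20.2],[50,[0,0,25],-20.2]]'

```text
t: 15.32
tcp_pos: [0.5634, 0.055, 0.2675]
ee_rot: [0.76, 0.649, 0.035, -0.022]
ft_force: [0.3, 0.0, 0.7]
gripper_width: 0.05
```

```bash
python3 st.py -146 90 10
```

```text
t 15.32 F [-144.1   86.2] z 267.5 phi rel 90.21 tilt [ 0.025  0.079 -0.997] f [0.3 0.  0.7] w 50.0
shift [-17.4  -5.2 256.9]
tip F [-142.    99.8] z 102.4 q6 0.04
 finger [-110.    99.9] z 102.8
 finger [-174.    99.7] z 102.0
shift so tip there [-17.4  -5.2  91.2] zaxis up in tool [ 0.082  0.013 -0.997]
```

Call:
move_arm --plan '[[50,[-8,-5,25],0],[50,[-14,-5,50],0],[50,[-14,-5,75],0],[50,[-15,-5,91],0],[50,[-15,-5,91],0],[50,[-20,-5,90.6],0],[50,[-25,-5,90.2],0],[50,[-29,-5,89.8],0],[50,[-29,-5,89.8],0],[50,[-29,-5,89.8],0]]'

```text
t: 16.15
tcp_pos: [0.5566, 0.0339, 0.1764]
ee_rot: [0.76, 0.649, 0.036, -0.021]
ft_force: [0.3, -0.3, -0.1]
gripper_width: 0.0501
```

```bash
python3 st.py -146 67.2 12
```

```text
t 16.15 F [-147.4   64.3] z 176.4 phi rel 90.21 tilt [ 0.027  0.079 -0.997] f [ 0.3 -0.3 -0.1] w 50.1
shift [-10.6  -0.9 164.1]
tip F [-145.1   77.9] z 11.2 q6 -0.03
 finger [-113.1   78. ] z 11.7
 finger [-177.1   77.8] z 10.8
shift so tip there [-10.6  -0.9  -1.7] zaxis up in tool [ 0.082  0.014 -0.997]
```

Call:
move_arm --plan '[[50,[-3,0,-0.2],0],[50,[-5,0,-0.4],0],[50,[-7,0,-0.5],0],[50,[-8.5,0,-0.6],0],[50,[-10,0,-0.8],0],[50,[-11,0,-0.9],0],[50,[-11,0,-0.9],0],[50,[-11,0,-0.9],0],[50,[-11,0,-0.9],0],[50,[-11,0,-0.9],0]]'

```text
t: 16.98
tcp_pos: [0.5545, 0.0241, 0.1755]
ee_rot: [0.759, 0.649, 0.036, -0.022]
ft_force: [0.7, 5.4, 1.5]
gripper_width: 0.0498
```

```bash
python3 st.py
```

```text
t 16.98 F [-148.    54.3] z 175.5 phi rel 90.22 tilt [ 0.025  0.08  -0.996] f [0.7 5.4 1.5] w 49.8
tip F [-146.    68.1] z 10.3 q6 -0.05
 finger [-114.1   68.2] z 10.7
 finger [-177.9   68. ] z 9.9
```

Call:
move_arm --plan '[[50,[10,0,0.8],0],[50,[16,0,-35],0],[50,[16,-10,-75],0],[50,[10,-35,-80],7],[50,[0,-60,-80],14],[50,[-15,-80,-80],21],[50,[-30,-85,-80],28],[50,[-45,-85,-82],35],[50,[-60,-85,-83],42],[50,[-71,-85,-84],49]]'

```text
t: 17.82
tcp_pos: [0.4572, -0.0404, 0.2522]
ee_rot: [0.961, 0.273, 0.023, -0.034]
ft_force: [0.2, -0.7, -0.2]
gripper_width: 0.0496
```

Call:
move_arm --plan '[[50,[0,0,0],7],[50,[0,0,0],14],[50,[0,0,0],21],[50,[0,0,0],28],[50,[0,0,0],35],[50,[0,0,0],41.2],[50,[0,0,0],41.2],[50,[0,0,0],41.2],[50,[0,0,0],41.2],[50,[0,0,0],41.2]]'

```text
t: 18.65
tcp_pos: [0.4575, -0.0398, 0.2522]
ee_rot: [0.996, -0.078, 0.009, -0.04]
ft_force: [0.2, 0.9, 0.1]
gripper_width: 0.0498
```

```bash
python3 st.py; python3 look.py 11 t; python3 side.py 11 -180 -110; python3 - <<'E'
from workcell import robot
import cv2,pickle
o=robot.get_obs();c=robot.camera('wrist');pickle.dump((o,c),open('wrist11.pkl','wb'))
cv2.imwrite('pics/wrist11.png',cv2.resize(c['pixels'][:,:,::-1],(800,600),interpolation=cv2.INTER_CUBIC))
E
```

```text
t 18.65 F [-233.6  -24.2] z 252.2 phi rel 0.13 tilt [ 0.025  0.079 -0.997] f [0.2 0.9 0.1] w 49.8
tip F [-231.6  -10.6] z 86.9 q6 1.37
 finger [-231.5  -42.4] z 84.3
 finger [-231.7   21.2] z 89.6
left 59.5 right -55.75 mid 1.875 w 115.25
fence mid -0.125 262.0
```

View pics/wrist11.png

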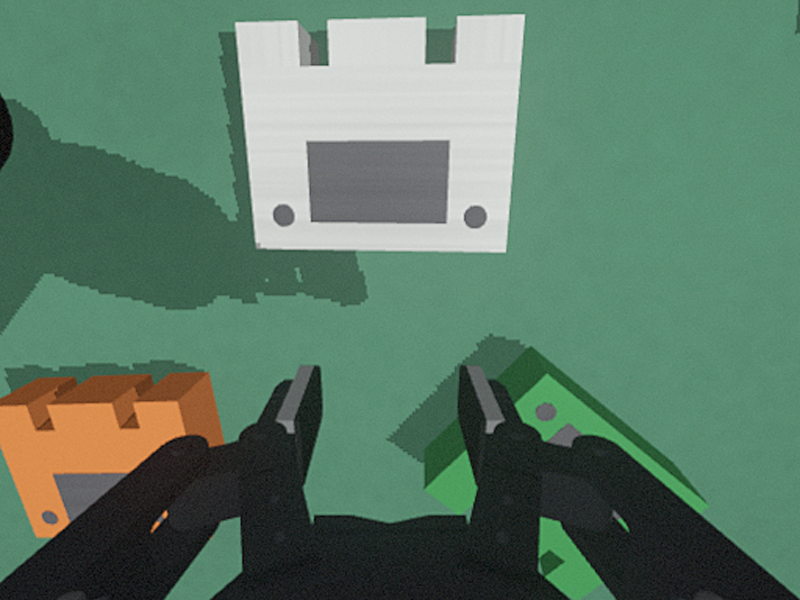

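View pics/top11.png

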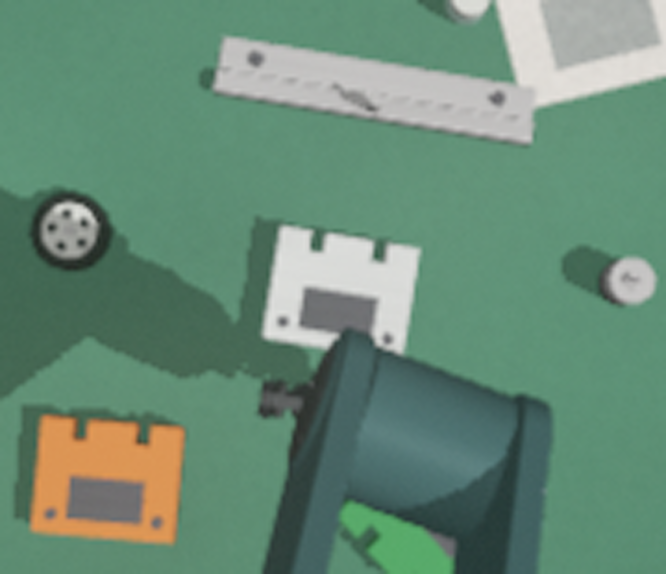

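The block is square and centred within 1–2 mm. Now I come down behind it with the fingers spread wider.

Call:
move_arm --plan '[[64,[0,-4,20],0],[64,[0,-7,45],0],[64,[0,-7.6,65],0],[64,[0,-7.6,76],0],[64,[0,-7.6,76],0],[64,[6,-7.6,76],0],[64,[12,-7.6,76],0],[64,[18,-7.6,76],0],[64,[22,-7.6,76],0],[64,[22,-7.6,76],0]]'

```text
t: 19.58
tcp_pos: [0.4843, -0.0304, 0.1782]
ee_rot: [0.996, -0.079, 0.011, -0.04]
ft_force: [-0.8, -0.4, -0.1]
gripper_width: 0.0639
```

```bash
python3 st.py -101 -4 12;python3 - <<'E'
from wm import *
wr=load(11)
B=[wr(*p,.034) for p in [(236,23),(524,15),(257,249),(506,252.5)]]
d=B[0]-B[1];e=B[2]-B[3];print(np.round(B,1),'yaw',np.degrees(np.arctan2(-d[0],d[1])),np.degrees(np.arctan2(-e[0],e[1])),'ctr',sum(B)/4)
E
```

```text
t 19.58 F [-208.6  -10.7] z 178.2 phi rel -0.02 tilt [ 0.029  0.078 -0.997] f [-0.8 -0.4 -0.1] w 63.9
shift [105.    7.  167.9]
tip F [-206.1    2.7] z 15.2 q6 1.38
 finger [-206.   -36.1] z 12.0
 finger [-206.1   41.5] z 18.4
shift so tip there [105.    7.    4.3] zaxis up in tool [ 0.016 -0.082 -0.997]
[[-100.9   53.7]
 [-100.5  -57.7]
 [-191.    53.4]
 [-190.6  -58.4]] yaw 0.21263116571804136 0.22457956351887448 ctr [-145.75181431   -2.22718328]
```

Call:
move_arm --plan '[[64,[4,0,0],0],[64,[9,0,0],0],[64,[15,0.2,0],0],[64,[22,0.4,0.2],0],[64,[30,0.6,0.4],0],[64,[38,0.8,0.5],0],[64,[46,1,0.7],0],[64,[54,1.2,0.8],0],[64,[62,1.3,0.9],0],[64,[66,1.4,1],0]]'

```text
t: 20.42
tcp_pos: [0.5449, -0.0409, 0.1763]
ee_rot: [0.996, -0.079, 0.005, -0.041]
ft_force: [-5.1, 1.3, -0.9]
gripper_width: 0.0639
```

```bash
python3 st.py; python3 look.py 12 
```

```text
t 20.42 F [-147.2  -11.4] z 176.3 phi rel 0.03 tilt [ 0.017  0.081 -0.997] f [-5.1  1.3 -0.9] w 63.9
tip F [-146.5    2.1] z 13.2 q6 1.4
 finger [-146.5  -36.7] z 10.0
 finger [-146.5   41. ] z 16.5
```

View pics/top12.png

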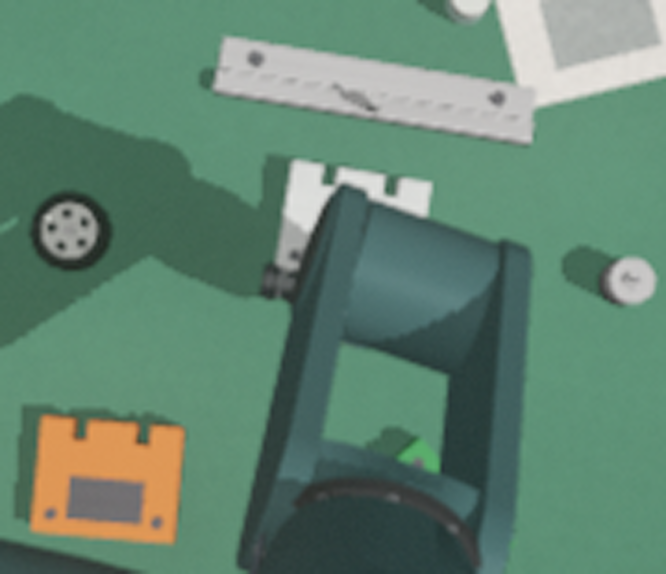

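View pics/scene12.png

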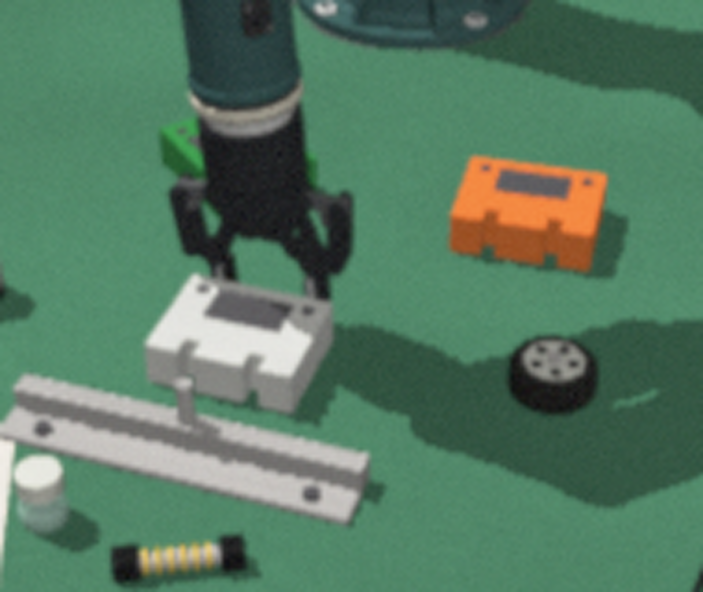

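The block is sliding straight and square; its groove-face corners are at (291,161) and (432,183). Quick position check, then the last stretch.

```bash
python3 bp.py 12 291 161 432 183; python3 bp.py 11 280 226 420 247;python3 side.py 12 -62 -55
```

```text
corners [array([-48.40730414,  57.95489957]), array([-47.17514398, -55.98762359])] len 113.94918517747848 yaw 0.6195652285171259 ctr [-92.78859315   0.49704208]
corners [array([-101.23471839,   58.01700829]), array([-99.30450224, -54.69499691])] len 112.72853165776091 yaw 0.9811060458080199 ctr [-145.26301313    0.89048446]
left 44.125 right -56.5 mid -6.1875 w 100.625
fence mid -0.0625 262.125
```

Call:
move_arm --plan '[[64,[5,0,0],0],[64,[10,0,0],0],[64,[15,0.2,0],0],[64,[20,0.4,0],0],[64,[25,0.6,0],0],[64,[29,0.6,0],0],[64,[33,0.6,0],0],[64,[36,0.6,0],0],[64,[39,0.6,0],0],[64,[40,0.6,0],0]]'

```text
t: 21.35
tcp_pos: [0.5872, -0.0488, 0.1774]
ee_rot: [0.996, -0.079, 0.01, -0.04]
ft_force: [-2.8, 0.6, -3.5]
gripper_width: 0.0641
```

```bash
python3 st.py; python3 look.py 13 
```

```text
t 21.35 F [-104.1  -12.5] z 177.4 phi rel -0.02 tilt [ 0.025  0.079 -0.997] f [-2.8  0.6 -3.5] w 64.1
tip F [-102.1    1. ] z 14.4 q6 1.42
 finger [-102.1  -37.9] z 11.2
 finger [-102.1   39.9] z 17.6
```

View pics/top13.png

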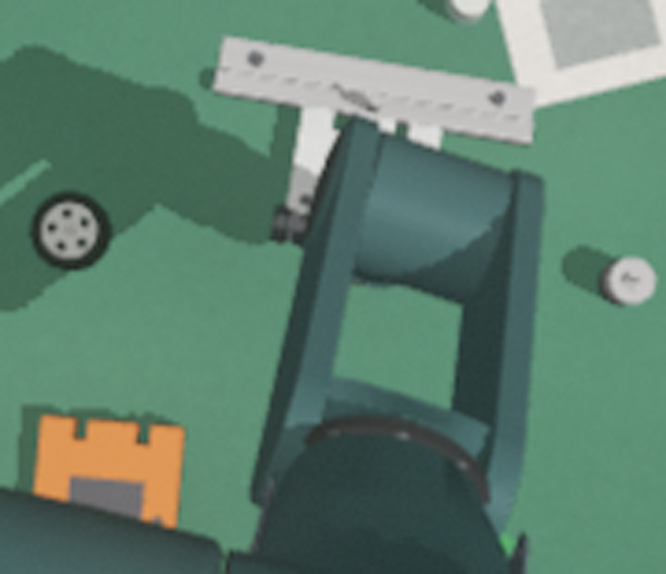

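Call:
move_arm --plan '[[64,[0.5,0,0],0],[64,[1,0,0],0],[64,[1.5,0,0],0],[64,[2,0,0],0],[64,[2.5,0,0],0],[64,[3,0,0],0],[64,[3,0,0],0],[64,[3,0,0],0],[64,[3,0,0],0],[64,[3,0,0],0]]'

```text
t: 22.28
tcp_pos: [0.588, -0.0489, 0.1776]
ee_rot: [0.996, -0.079, 0.007, -0.041]
ft_force: [-8.5, 0.4, 4.0]
gripper_width: 0.0637
```

```bash
python3 st.py
```

```text
t 22.28 F [-103.3  -12.5] z 177.6 phi rel 0.01 tilt [ 0.021  0.08  -0.997] f [-8.5  0.4  4. ] w 63.7
tip F [-101.9    1. ] z 14.5 q6 1.42
 finger [-101.9  -37.7] z 11.3
 finger [-102.    39.7] z 17.7
```

Call:
move_arm --plan '[[64,[0.5,0,0],0],[64,[1,0,0],0],[64,[1.5,0,0],0],[64,[2,0,0],0],[64,[2,0,0],0],[64,[2,0,0],0],[64,[2,0,0],0],[64,[2,0,0],0],[64,[2,0,0],0],[64,[2,0,0],0]]'

```text
t: 23.12
tcp_pos: [0.5895, -0.049, 0.1776]
ee_rot: [0.996, -0.079, 0.007, -0.041]
ft_force: [-10.2, -0.1, 5.6]
gripper_width: 0.0642
```

```bash
python3 st.py
```

```text
t 23.12 F [-101.8  -12.4] z 177.6 phi rel 0.01 tilt [ 0.02   0.08  -0.997] f [-10.2  -0.1   5.6] w 64.2
tip F [-100.6    1.1] z 14.5 q6 1.42
 finger [-100.6  -37.8] z 11.3
 finger [-100.7   40.1] z 17.8
```

Call:
move_arm --plan '[[64,[0.5,0,0],0],[64,[1,0,0],0],[64,[1.5,0,0],0],[64,[2,0,0],0],[64,[2.5,0,0],0],[64,[3,0,0],0],[64,[3,0,0],0],[64,[3,0,0],0],[64,[3,0,0],0],[64,[3,0,0],0]]'

```text
t: 23.95
tcp_pos: [0.5904, -0.0492, 0.1776]
ee_rot: [0.996, -0.079, 0.004, -0.041]
ft_force: [-16.7, 0.6, 12.8]
gripper_width: 0.064
```

```bash
python3 st.py; python3 look.py 14; python3 - <<'E'
from workcell import robot
import cv2,pickle
o=robot.get_obs();c=robot.camera('wrist');pickle.dump((o,c),open('wrist14.pkl','wb'))
cv2.imwrite('pics/wrist14.png',cv2.resize(c['pixels'][:,:,::-1],(800,600),interpolation=cv2.INTER_CUBIC))
E
```

```text
t 23.95 F [-101.   -12.4] z 177.6 phi rel 0.04 tilt [ 0.015  0.081 -0.997] f [-16.7   0.6  12.8] w 64.0
tip F [-100.7    1.1] z 14.5 q6 1.42
 finger [-100.6  -37.8] z 11.3
 finger [-100.7   40. ] z 17.7
```

View pics/scene14.png

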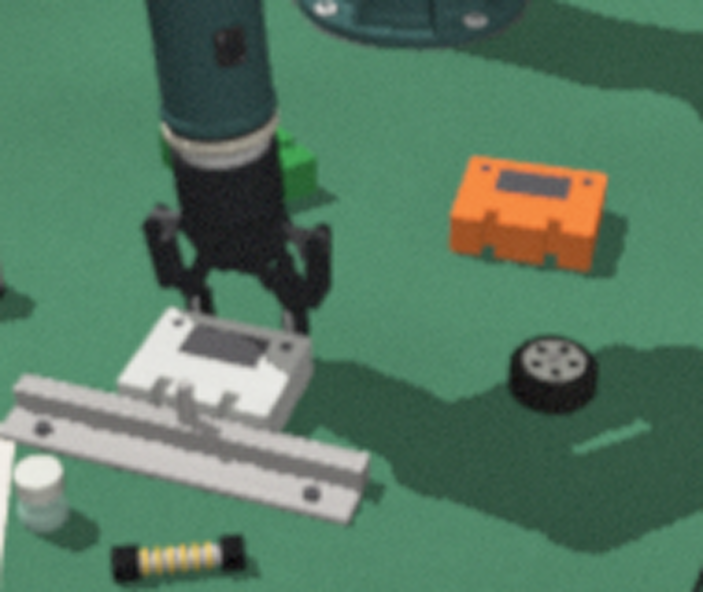

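View pics/wrist14.png

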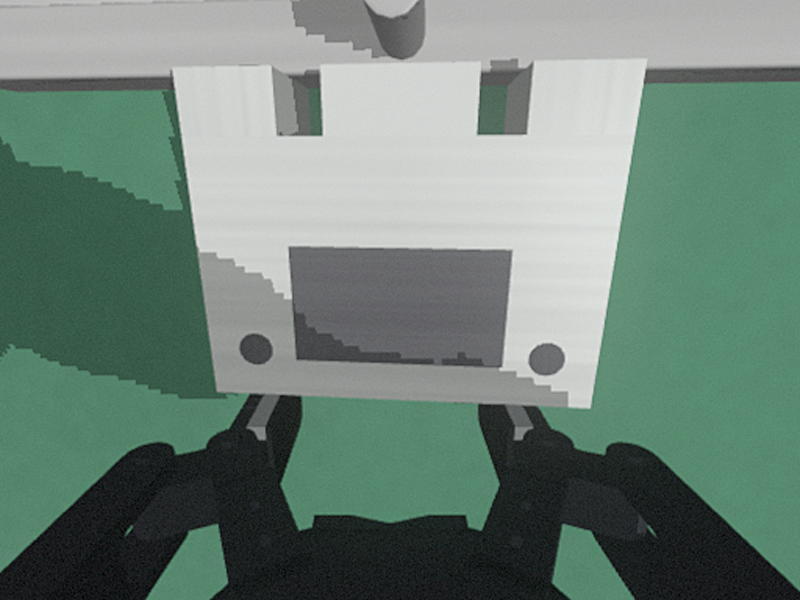

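The fingers have stalled at 17 N, so the block is against the fence. I check the lateral position against the pin and the flushness.

```bash
python3 - <<'E'
from wm import *
wr=load(14)
B=[wr(*p,.034) for p in [(173,69.5),(646,60),(218,391),(592,408)]]
d=B[0]-B[1];e=B[2]-B[3];print(np.round(B,1),'yaw',np.degrees(np.arctan2(-d[0],d[1])),np.degrees(np.arctan2(-e[0],e[1])),'ctr',sum(B)/4)
print('pin foot',wr(402,58,.022))
for p in [(100,79),(720,68)]: print('fence edge',wr(*p,.022))
E
python3 bp.py 14 0 0 1 1 >/dev/null; cp pics/top14.png pics/t14.png
```

```text
[[ -1.2  51.9]
 [ -0.8 -59.7]
 [-90.3  51.6]
 [-90.5 -60.5]] yaw 0.1893337377511141 -0.11143582161073211 ctr [-45.68546752  -4.14526779]
pin foot [ 2.97345208 -3.81396996]
fence edge [-0.89678566 80.07688835]
fence edge [ -0.46823861 -82.816394  ]
```

View pics/t14.png

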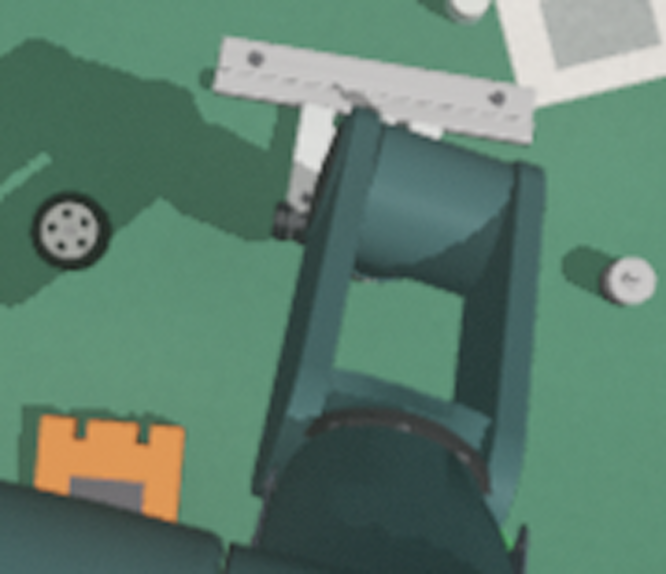

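Block middle and pin agree to 0.3 mm, yaw is about 0.1°, and the face is on the fence edge. Drawing back.

Call:
move_arm --plan '[[64,[-4,0,0],0],[64,[-10,0,0],0],[64,[-20,0,0],0],[64,[-32,0,0],0],[64,[-45,0,0],0],[64,[-58,0,0],0],[64,[-65,0,-15],0],[64,[-80,0,-45],0],[64,[-100,0,-75],0],[64,[-115,0,-90],0]]'

```text
t: 24.93
tcp_pos: [0.4788, -0.0389, 0.2685]
ee_rot: [0.996, -0.079, 0.012, -0.04]
ft_force: [0.0, -1.3, 0.9]
gripper_width: 0.064
```

Call:
move_arm --plan '[[64,[-30,0,-30],0],[64,[-60,0,-60],0],[64,[-60,0,-90],0],[64,[-60,0,-100],0],[64,[-60,0,-100],0],[64,[-60,0,-100],0],[64,[-60,0,-100],0],[64,[-60,0,-100],0],[64,[-60,0,-100],0],[64,[-60,0,-100],0]]'

```text
t: 25.77
tcp_pos: [0.417, -0.0371, 0.3637]
ee_rot: [0.996, -0.079, 0.008, -0.041]
ft_force: [0.5, -0.1, 0.6]
gripper_width: 0.0644
```

```bash
python3 st.py; python3 look.py 15; python3 side.py 15 -80 -25; python3 - <<'E'
import pickle
from h import *
c=pickle.load(open('top15.pkl','rb'));c0=pickle.load(open('top0.pkl','rb'))
d=cv2.absdiff(c['pixels'],c0['pixels']).max(2);print('changed px fence right/motor area',int((d[100:150,150:420]>40).sum()))
cv2.imwrite('pics/top15f.png',cv2.resize(c['pixels'][:,:,::-1],(800,600)))
E
```

```text
t 25.77 F [-274.   -27.9] z 363.7 phi rel -0.01 tilt [ 0.023  0.08  -0.997] f [ 0.5 -0.1  0.6] w 64.4
tip F [-272.4  -14.5] z 200.7 q6 1.39
 finger [-272.4  -53.5] z 197.5
 finger [-272.4   24.6] z 204.0
left 57.75 right -57.75 mid 0.0 w 115.5
fence mid 0.0 262.0
changed px fence right/motor area 0
```

View pics/top15f.png

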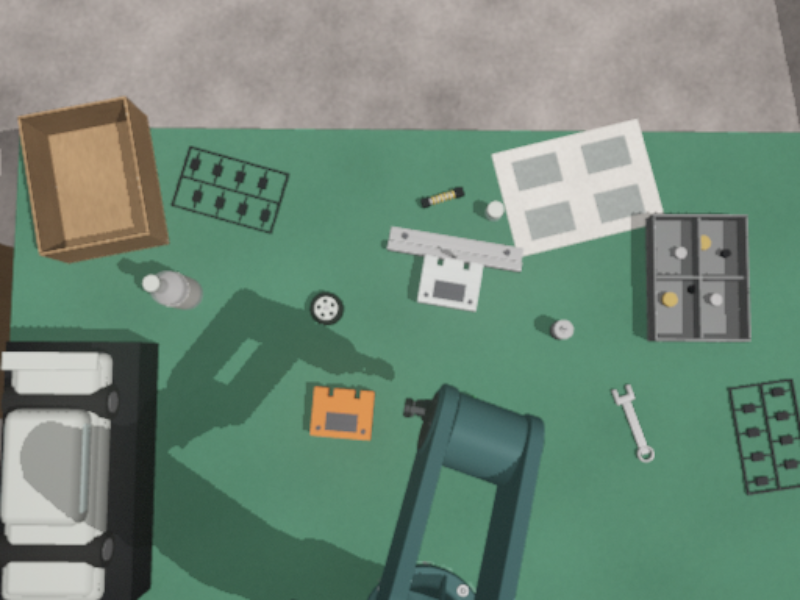

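View pics/scene15.png

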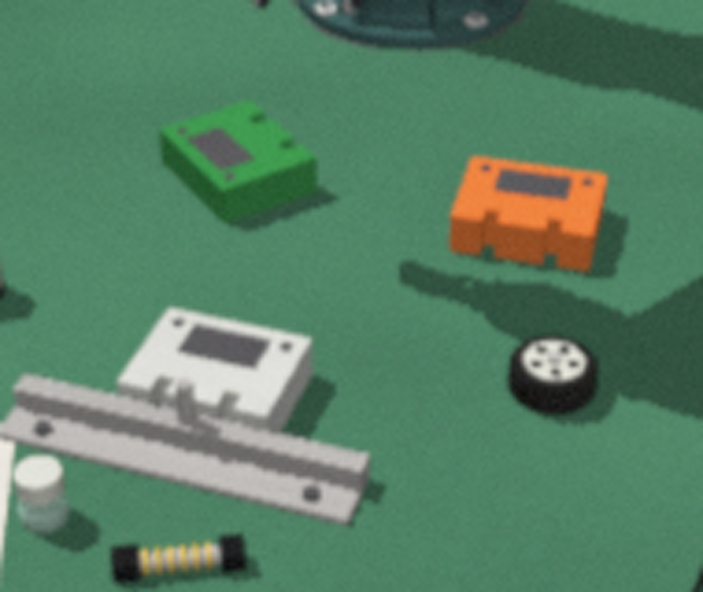

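View pics/top15.png

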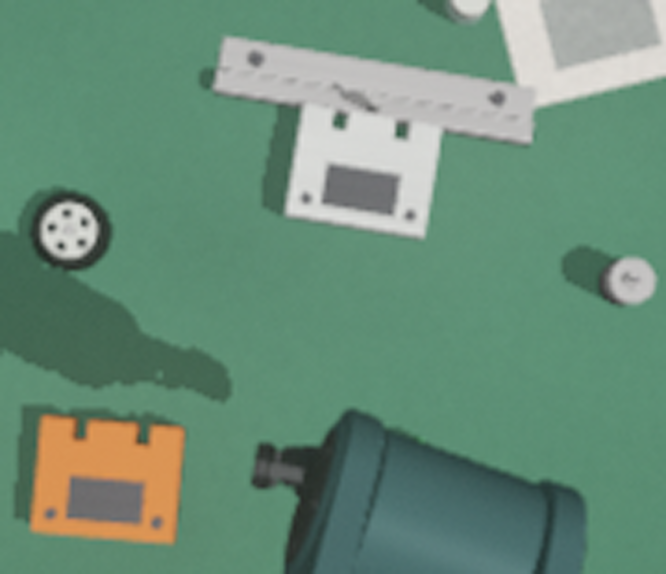

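The block is flush, and its middle reads 0.0 mm off the fence middle. All the other things stand as before and the hand is clear, so I hand in.

```bash
python3 -c "
from workcell import robot
print(robot.close_job())"
```

```text
the job is handed in; nothing more can be done
None
```

The aluminium block is flush against the fence, its grooved face centred on the pin. The hand is drawn back clear, and the job was handed in at about 26 s.

I turned the block from about 70° to square with corner pushes and two spread-finger side pushes, all while it stood about 100 mm clear. Then I slid it straight in with two fingers behind it until it stalled on the fence at about 17 N (21 N with the upward part).

**Last checks:**
- **Centring:** the top view puts the middle of the block 0.0 mm from the fence middle. The wrist view puts it 0.3 mm from the pin.
- **Squareness and contact:** yaw is within about 0.2° and the rear face is 90 mm from the fence front, which is the block's depth.
- **Other things:** the wheel, motor, jar, damper, bottle, wrench and the orange block look unmoved in the last top view. The green block looks unmoved in the scene view.

**What went wrong or disagreed:**
- **Joint limit:** one hand turn ran into joint 6's range limit. The tool swung about 100 mm off its path, above the block without touching it. It kept a lean of about 5° from then on, which I allowed for.
- **Camera disagreement:** the top and wrist views differed by about 4 mm in absolute sideways position. I therefore relied on the position of the block relative to the fence within each view, where they agreed to about 1 mm.

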